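# Fetch the link bar from under the stock rack

### The job

Take the three lengths of steel off the blue rack and lay them flat, next to each other, on the plywood board; then fetch the link bar that lies beneath them on the rack's floor and lay it right down in the nest of the grey tacking jig. When it sits there, put each length back into the very slot it came from, lying just as it lay before. Leave the tape measure and the hammer alone.

Things in the scene. Friction and masses are not known exactly. Their poses are not given: they have to be found in the camera images.
- square_tube: Bare steel square tube, closed top, 28 mm wide (its x), 200 mm long (its y), 28 mm high, 0.25 to 0.5 kg. Starts lying in one of the rack's three slots (which one varies). Origin: centre of its underside; z up.
- flat_tube: Bare steel rectangular tube lying flat, closed top, 44 mm wide (its x), 200 mm long (its y), 20 mm high, 0.25 to 0.55 kg. Starts in another of the slots. Origin: centre of its underside; z up.
- channel: Bare steel U-channel, open side up, 36 mm wide (its x), 200 mm long (its y), 24 mm high, walls 4 mm, 0.25 to 0.55 kg. Starts in another of the slots. Origin: centre of its underside; z up.
- link: Bare metal link bar: flat bar 26 mm wide, from 3 to 17 mm above its underside, with a round boss 40 mm across and 20 mm high at each end (centres at x = -90 and +90 mm); 220 mm long over all along its x, 0.25 to 0.5 kg. Both ends alike: either way round will do. Starts on the rack's floor, crossing beneath all three lengths. Origin: centre of its underside; z up.
- rack: Fixed blue rack, floor 250 (its x) by 190 mm (its y), floor top 6 mm above the table. Two end walls, 12 mm thick, at y = -80 and +80 mm carry the lengths, which lie along y on seats 60 mm above the table. Three slots at x = -70, 0, +70 mm, each 56 mm wide, parted by lugs 14 mm wide rising to 78 mm. Nothing else stands between the walls. Origin: centre of its underside, at table height.
- board: Fixed plywood board, the side area, 280 mm (its x) by 230 mm (its y), 9 mm thick. Stands to one side of the rack (left or right varies). Origin: centre of its underside, on the work surface.
- jig: Fixed grey jig on the rack's other side: plate 280 (its x) by 110 mm (its y), 10 mm thick, so a seated link bar's underside is 10 mm above the table. Nest along x: 238 mm between end stops, 60 mm wide between four side guides at x = 72 to 108 mm each way; stops and guides rise to 24 mm. Open at both sides of the middle, for fingers. Origin: centre of its underside, at table height.
- tape: Bystander: white and red tape measure, 65 x 50 x 32 mm, beyond the work. Origin: centre of its underside.
- hammer: Bystander: wooden-handled hammer lying beyond the work, 260 mm long along its x (head at +x, 78 mm across), 26 mm high. Origin: about the middle of its length, on the table.
Not all that is in view belongs to the job. What is shaped like the square_tube but red or yellow is not meant. Leave any green look-alike of the flat_tube alone.

How it is judged:
On the way, in this order (a step that is already met when the one before it is completed fails the run):
1. all three lengths lie flat on the board, let go (x of square_tube in the frame of board between -0.14 and 0.14 m and y of square_tube in the frame of board between -0.115 and 0.115 m and z of each of square_tube, flat_tube, channel in the frame of board below 0.016 m and angle between each of square_tube, flat_tube, channel's own z axis and vertical below 0.1 rad and x of flat_tube in the frame of board between -0.14 and 0.14 m and y of flat_tube in the frame of board between -0.115 and 0.115 m and x of channel in the frame of board between -0.14 and 0.14 m and y of channel in the frame of board between -0.115 and 0.115 m and contact force between the fingers and square_tube below 0.3 N and contact force between the fingers and flat_tube below 0.3 N and contact force between the fingers and channel below 0.3 N and contact force between the fingers and link below 0.3 N), for 0.2 s.
2. the link bar is seated in the jig and let go while the three lengths are still on the board (all of step 1 and x of link in the frame of jig between -0.012 and 0.012 m and y of link in the frame of jig between -0.012 and 0.012 m and z of link in the frame of jig between 0.006 and 0.014 m and angle between the x axis of link and the x axis of jig, either way round below 0.15 rad and angle between link's own z axis and vertical below 0.05 rad), for 0.2 s.
At the end, for the whole second after the job is handed in: The link bar lies flat in the jig's nest (within 12 mm of its centre, its underside on the plate, along the nest within 0.15 rad); each length of steel is back in its own slot, within 15 mm of where it lay at the start, lying along the rack's slots within 0.12 rad and flat; all released and at rest (x of link in the frame of jig between -0.012 and 0.012 m and y of link in the frame of jig between -0.012 and 0.012 m and z of link in the frame of jig between 0.006 and 0.014 m and angle between the x axis of link and the x axis of jig, either way round below 0.15 rad and angle between link's own z axis and vertical below 0.05 rad and distance of each of square_tube, flat_tube, channel from where it was at the start of the episode below 0.015 m and angle between the y axis of each of square_tube, flat_tube, channel and the y axis of rack, either way round below 0.12 rad and angle between each of square_tube, flat_tube, channel's own z axis and vertical below 0.06 rad and linear speed of each of square_tube, flat_tube, channel, link below 0.02 m/s and angular speed of each of square_tube, flat_tube, channel, link below 0.2 rad/s and contact force between the fingers and square_tube below 0.3 N and contact force between the fingers and flat_tube below 0.3 N and contact force between the fingers and channel below 0.3 N and contact force between the fingers and link below 0.3 N); the robot touches nothing.
It fails at once if the tape measure was disturbed (moved more than 20 mm) (distance of tape from where it was at the start of the episode above 0.02 m).
It fails at once if the hammer was disturbed (moved more than 20 mm) (distance of hammer from where it was at the start of the episode above 0.02 m).
It also fails if it takes over 134 s, if anything falls off the work surface, if the arm or the gripper's body presses on something with over 40 N, if the wrist force passes 120 N, or if a joint passes its speed limit or range.

### The arm

A 6-joint arm with a two-finger parallel gripper is mounted at the origin on the work surface. World frame = base frame: x ahead of the robot, y to its left, z up, the work surface at z = 0. Lengths are in m, angles in rad, forces in N, time in s.
With the tool pointing down it reaches from about 0.275 to 0.75 m from the base axis. Payload 10.2 kg.
Tool frame: the origin (TCP) lies on the centre line of the jaws, within the pads' length; the fingertips stand 22 mm ahead of it and the grasp point (between the pads) lies 3 mm ahead of it; z points along the fingers, y is the direction in which the jaws open and shut (so a half turn about z gives the same grasp; the last joint's range is limited). The gripper opens to 85 mm and grips with 20 to 120 N. Pads are 22 mm wide; open, the fingers measure 114 mm over their backs; the gripper's body (76 mm by 85 mm) begins 54 mm behind the grasp point. The pads swing forward as they close: fully open they stand 13 mm farther back than shut.
Start: joints at [-1.46, 0.313, 1.498, -0, 1.331, -0.223], TCP at [0.172, -0.496, 0.217] pointing down, gripper open.
Joint ranges: [-2.94, 2.94], [-0.97, 2.17], [0.19, 2.56], [-1.23, 4.37], [0.02, 3.11], [-2.88, 2.88]. Speed limits (rad/s): [2.39, 2.39, 3.01, 3.14, 3.14, 3.14].

### API

Orientations are given as a rotation vector (axis times angle).
In Python, from station import env gives the robot as it stands. The module is installed in compiled form; this text tells all that it offers.
- The arm moves only by the tool apply_moves, never from a script. Its argument "series" is a list of rows, each an object with "turn": the turn, a rotation vector about the tool's x, y, z in degrees, a list of three; "slide": the shift along the tool's x, y, z in mm, a list of three; "jaw": the closure, from -1 (fully open) to 1 (shut). A call has 1 to 5 rows; each row shifts and turns the commanded pose from where the row before left it, along the tool's axes as they then stand; what a row does not reach is not made up. A row lasts 1/10 s, in which the tool goes at most 50 mm and 8.59 degrees, less where a joint would pass 70% of its speed; a pose out of reach is approached as far as the arm can. A call is refused whole if a number of a shift passes 50 or a number of a turn 8.59, either way. A call with a gripper value outside its range is refused whole. The fingers move at their own pace and stop on an object; "force" is the grip in N (left out, the last holds). Time passes only in rows, so rows that do not move let the fingers close. It gives the time, the measured TCP pose, the force and the opening at its end, in the units of the state.
- env.get_obs(): the state, without advancing time (a new reading comes with each control period).
- env.snapshot(name): name is "scene" or "top" or "wrist"; returns the picture (384x512x3 uint8, red, green, blue); there is no depth.
- env.camera_params(name): a dict with "fx", "fy", "cx", "cy" (pixels), "D" ([k1, k2, p1, p2, k3] as OpenCV has them; the pictures are not rectified), "extrinsics" (4x4, takes a point from camera to world coordinates). Camera axes: x right, y down, z forward; pixel columns grow to the right and rows downward; lengths in m; the calibration is good to about 2 mm. A picture is of the moment at which its call begins: read the wrist's pose just before it. camera_params takes no time and is no camera call; for the wrist camera it gives the pose at the moment of the call.
- env.finish_job(): hands the job in, once; it reports no verdict.
The state is a dict: "time_s": time; "joints": joint angles; "joint_vel": joint speeds; "effort": joint torques, N m; "ee_pos": TCP position; "orientation": TCP orientation; "force": force on the tool from outside, world axes, zero at the start; "ft_torque": the same for the moment, N m; "width": finger opening in m.
Only numpy, scipy, OpenCV 4.12 (cv2) and the standard library are available. Lean on these libraries where they do the work, as an engineer would, in place of code of your own. Each camera call takes 0.05 s, during which the arm holds its last target.

## Working session

There is one attempt and no reset: what is moved stays moved. The work goes in short steps, Python scripts to look and compute and a tool call to move; the robot and the scene stay as the last step left them, time stands still between calls to the robot, and variables do not carry over. Pictures are saved under pics/ and viewed, and the job is handed in when it is done.

Besides the shell and the picture viewer there is one more tool, called after ">>>" in YAML: its name, and indented under it one key for each argument. apply_moves: Moves the arm, as the interface text tells. Its arguments: {"type":"object","properties":{"series":{"type":"array","items":{"type":"object","properties":{"turn":{"type":"array","items":{"type":"number"}},"slide":{"type":"array","items":{"type":"number"}},"jaw":{"type":"number"}}}},"force":{"type":"number"}},"required":["series"]}

```bash
mkdir -p pics; cat > snap.py <<'E'
import sys,cv2
from station import env
for a in sys.argv[1:]:
    n,f=a.split(':')
    im=env.snapshot(n); cv2.imwrite(f'pics/{f}.png',cv2.cvtColor(im,cv2.COLOR_RGB2BGR))
E
python3 snap.py top:top0 scene:scene0
python3 - <<'E'
from station import env
import numpy as np
np.set_printoptions(precision=4,suppress=True)
print(env.get_obs())
for n in("top","scene","wrist"): print(n,env.camera_params(n))
E
```

```text
{'time_s': 0.1, 'joints': array([-1.4604,  0.3134,  1.4983,  0.    ,  1.331 , -0.2234]), 'joint_vel': array([ 0.001 , -0.0025, -0.0013, -0.0015,  0.0008,  0.002 ]), 'effort': array([  0.002 , -41.2901, -26.0145,  -0.0002,   0.003 ,  -0.    ]), 'ee_pos': array([ 0.172 , -0.4958,  0.2163]), 'orientation': array([-3.0968, -0.5217, -0.0001]), 'force': array([ 0.5115, -0.4924,  0.7562]), 'ft_torque': array([ 0.0665, -0.0045, -0.0273]), 'width': 0.0854438746416695}
top {'fx': 444.44169945215003, 'fy': 444.44169945215003, 'cx': 254.49019348196813, 'cy': 193.93733312181655, 'D': array([-0.111,  0.   ,  0.   ,  0.   ,  0.   ]), 'extrinsics': array([[ 0.0095, -0.9963,  0.0858,  0.3533],
       [-0.9998, -0.0081,  0.017 , -0.0333],
       [-0.0162, -0.086 , -0.9962,  1.4531],
       [ 0.    ,  0.    ,  0.    ,  1.    ]])}
scene {'fx': 400.31326061186445, 'fy': 400.31326061186445, 'cx': 254.19507015161037, 'cy': 190.36170598736692, 'D': array([-0.0787,  0.    ,  0.    ,  0.    ,  0.    ]), 'extrinsics': array([[-0.5952,  0.4283, -0.68  ,  1.2395],
       [ 0.8035,  0.3313, -0.4946,  0.5209],
       [ 0.0134, -0.8407, -0.5413,  0.6519],
       [ 0.    ,  0.    ,  0.    ,  1.    ]])}
wrist {'fx': 304.41362649028395, 'fy': 304.41362649028395, 'cx': 255.57946117862346, 'cy': 190.98559871355897, 'D': array([-0.0737,  0.    ,  0.    ,  0.    ,  0.    ]), 'extrinsics': array([[ 0.3286, -0.8929, -0.3078,  0.2516],
       [-0.9445, -0.3108, -0.1065, -0.4688],
       [-0.0005,  0.3257, -0.9455,  0.3742],
       [ 0.    ,  0.    ,  0.    ,  1.    ]])}
```

View pics/top0.png

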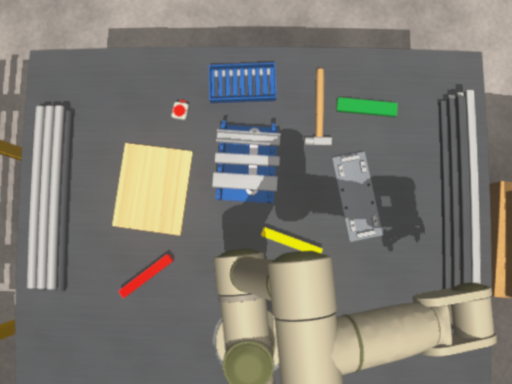

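View pics/scene0.png

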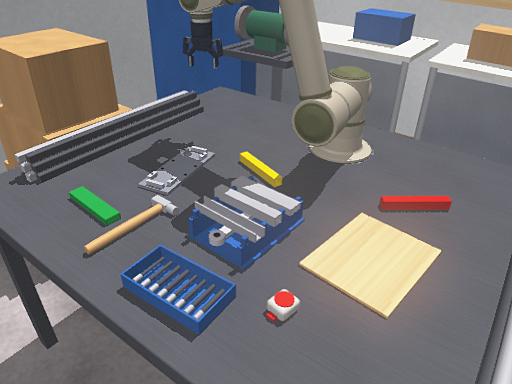

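```bash
cat > h.py <<'E'
import numpy as np,cv2,json
from scipy.spatial.transform import Rotation as R
def cam(p):
    K=np.array([[p['fx'],0,p['cx']],[0,p['fy'],p['cy']],[0,0,1.]]);return K,np.array(p['D']),np.array(p['extrinsics'])
def p2w(p,uv,z):
    K,D,T=cam(p); n=cv2.undistortPoints(np.array(uv,float).reshape(-1,1,2),K,D)[:,0]
    d=np.c_[n,np.ones(len(n))]@T[:3,:3].T; s=(z-T[2,3])/d[:,2]; return T[:3,3]+d*s[:,None]
def w2p(p,X):
    K,D,T=cam(p); Ti=np.linalg.inv(T); return cv2.projectPoints(np.array(X,float).reshape(-1,3),cv2.Rodrigues(Ti[:3,:3])[0],Ti[:3,3],K,D)[0][:,0]
E
python3 - <<'E'
import cv2
im=cv2.imread('pics/top0.png')
cv2.imwrite('pics/c0.png',cv2.resize(im[110:220,200:300],None,fx=5.4,fy=5.4,interpolation=cv2.INTER_CUBIC))
cv2.imwrite('pics/c1.png',cv2.resize(im[135:255,100:400],None,fx=2.6,fy=2.6,interpolation=cv2.INTER_CUBIC))
im=cv2.imread('pics/scene0.png')
cv2.imwrite('pics/c2.png',cv2.resize(im[165:275,180:310],None,fx=5,fy=5,interpolation=cv2.INTER_CUBIC))
E
```

```text
(no output)
```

View pics/c0.png

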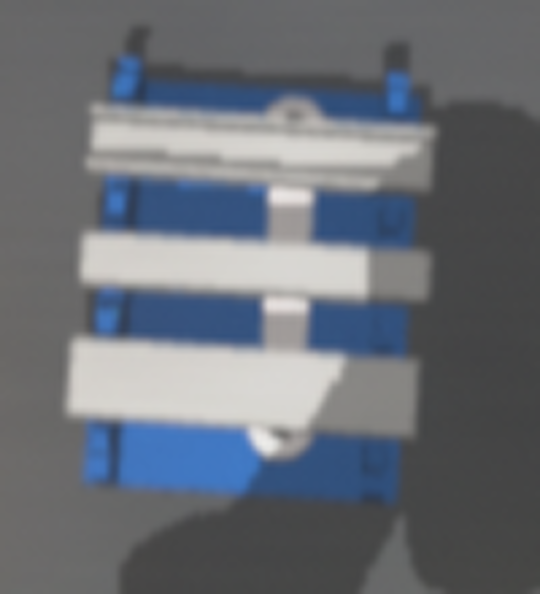

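View pics/c2.png

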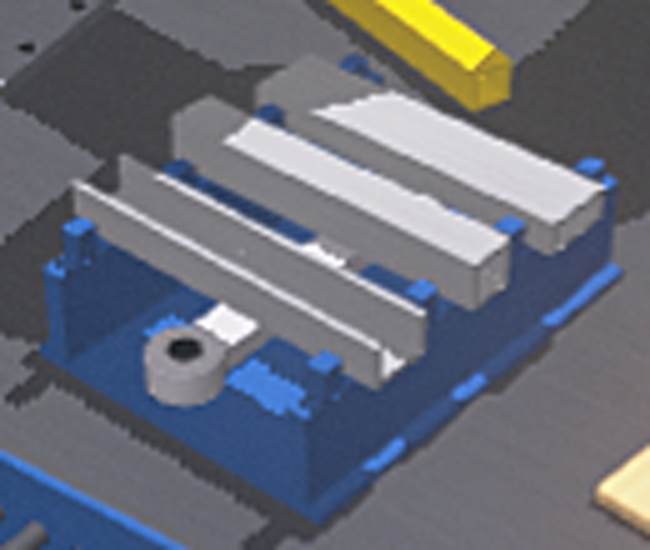

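View pics/c1.png

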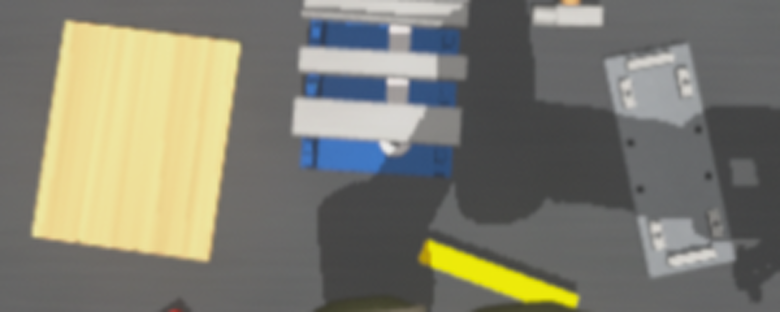

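```bash
python3 - <<'E'
from h import *
from station import env
p=env.camera_params('top')
np.set_printoptions(precision=4,suppress=True)
def f(n,pts,s,o,z):
    uv=(np.array(pts)+.5)/s-.5+np.array(o); w=p2w(p,uv,z)
    e=[np.linalg.norm(w[i]-w[(i+1)%4])*1e3 for i in range(4)]
    d1=(w[1]+w[2]-w[0]-w[3]); d2=(w[2]+w[3]-w[0]-w[1])
    print(n,w.mean(0),'sides',np.round(e,1),'ang01',np.degrees(np.arctan2(d1[1],d1[0])),'ang12',np.degrees(np.arctan2(d2[1],d2[0])))
f('flat',[(74,337),(422,358),(415,438),(66,415)],5.4,(200,110),.08)
f('sq',[(82,233),(432,250),(430,301),(80,283)],5.4,(200,110),.088)
f('ch',[(93,105),(436,126),(431,190),(87,168)],5.4,(200,110),.084)
f('board',[(67,20),(240,42),(209,262),(32,237)],2.6,(100,135),.009)
f('jig',[(604,58),(688,43),(736,260),(651,277)],2.6,(100,135),.010)
f('link',[(296,120),(296,120),(280,438),(280,438)],5.4,(200,110),.02)
f('tape',[(172,103),(188,103),(188,118),(172,118)],1,(0,0),.03)
print(p2w(p,[(320,69),(306,141),(331,141),(320,141),(338,105),(263,232),(321,250),(121,292),(170,257)],.02))
E
```

```text
flat [0.511  0.0207 0.08  ] sides [201.4  46.5 201.5  45.5] ang01 -93.19917345412591 ang12 175.26113835385902
sq [0.5798 0.0144 0.088 ] sides [202.1  29.7 201.7  29.2] ang01 -92.5186926377944 ang12 178.40264647889444
ch [0.6508 0.012  0.084 ] sides [200.   37.9 200.   37.5] ang01 -93.32440889934051 ang12 175.77323367271921
board [0.4937 0.3293 0.009 ] sides [227.4 281.1 229.7 281.4] ang01 -97.11382091835348 ang12 173.00933282308455
jig [ 0.4745 -0.3448  0.01  ] sides [109.3 280.  109.5 281.1] ang01 -78.92239474339017 ang12 -168.1809794129743
link [ 0.5844 -0.0028  0.02  ] sides [  0.  194.5   0.  194.5] ang01 0.0 ang12 177.71879011994315
tape [0.7504 0.2395 0.03  ] sides [53.4 50.9 53.2 51. ] ang01 -90.13283975646009 ang12 -178.21388486922436
[[ 0.8985 -0.2243  0.02  ]
 [ 0.6521 -0.1759  0.02  ]
 [ 0.653  -0.258   0.02  ]
 [ 0.6526 -0.2219  0.02  ]
 [ 0.7747 -0.2827  0.02  ]
 [ 0.3542 -0.0375  0.02  ]
 [ 0.298  -0.224   0.02  ]
 [ 0.1541  0.4209  0.02  ]
 [ 0.2703  0.2619  0.02  ]]
```

>>> apply_moves:
  series:
    - {"turn":[0,0,-8.5],"slide":[0,0,0],"jaw":-1}
    - {"turn":[0,0,-8.5],"slide":[0,0,0],"jaw":-1}
    - {"turn":[0,0,-8.5],"slide":[0,0,0],"jaw":-1}
    - {"turn":[0,0,-8.5],"slide":[0,0,0],"jaw":-1}
    - {"turn":[0,0,-8.5],"slide":[0,0,0],"jaw":-1}
  force: 40

```text
time_s: 0.6
ee_pos: [0.172, -0.4958, 0.2164]
orientation: [-2.693, -1.617, -0.001]
force: [0.9, -0.2, -0.7]
width: 0.0855
```

>>> apply_moves:
  series:
    - {"turn":[0,0,-8.5],"slide":[0,0,-5],"jaw":-1}
    - {"turn":[0,0,-8.5],"slide":[0,0,-5],"jaw":-1}
    - {"turn":[0,0,-8.5],"slide":[0,0,-5],"jaw":-1}

```text
time_s: 0.9
ee_pos: [0.172, -0.4959, 0.2316]
orientation: [-2.269, -2.172, -0.001]
force: [0.2, 0.7, -0.1]
width: 0.0852
```

```bash
cat > g.py <<'E'
import sys
from h import *
from station import env
def go(t,yaw=None):
    o=env.get_obs(); M=R.from_rotvec(o['orientation']).as_matrix(); d=np.array(t)-o['ee_pos']
    print('t',round(o['time_s'],2),'pos',o['ee_pos'].round(4),'yawx %.2f'%np.degrees(np.arctan2(M[1,0],M[0,0])),'tilt %.2f'%np.degrees(np.arccos(-M[2,2])),'F',o['force'].round(1),'w %.4f'%o['width'])
    print('slide mm',(M.T@d*1e3).round(1), '(z-row',M[:,2].round(3),')')
    if yaw is not None:
        T=R.from_euler('z',yaw,degrees=True).as_matrix()@np.diag([1,-1,-1.]); print('turn',R.from_matrix(M.T@T).as_rotvec(degrees=True).round(2))
if __name__=='__main__':
    a=list(map(float,sys.argv[1:])); go(a[:3],a[3] if len(a)>3 else None)
E
python3 g.py .58 .015 .25 87
```

```text
t 0.9 pos [ 0.172  -0.4959  0.2316] yawx 87.47 tilt 0.05 F [ 0.2  0.7 -0.1] w 0.0852
slide mm [528.4 385.1 -18. ] (z-row [-0.     0.001 -1.   ] )
turn [-0.01 -0.05  0.47]
```

>>> apply_moves:
  series:
    - {"slide":[37,27,-2],"jaw":-1}
    - {"slide":[37,27,-2],"jaw":-1}
    - {"slide":[37,27,-2],"jaw":-1}
    - {"slide":[37,27,-2],"jaw":-1}
    - {"slide":[37,27,-2],"jaw":-1}

```text
validation failed for argument at $.se...
```

>>> apply_moves:
  series:
    - {"slide":[37,27,-2],"jaw":-1}
    - {"slide":[37,27,-2],"jaw":-1}
    - {"slide":[37,27,-2],"jaw":-1}
    - {"slide":[37,27,-2],"jaw":-1}
    - {"slide":[37,27,-2],"jaw":-1}

```text
validation failed for argument at $.se...
```

>>> apply_moves:
  series:
    - {"slide":[37,27,0],"jaw":-1}
    - {"slide":[37,27,0],"jaw":-1}
    - {"slide":[37,27,0],"jaw":-1}
    - {"slide":[37,27,0],"jaw":-1}
    - {"slide":[0,0,0],"jaw":-1}

```text
validation failed for argument at $.se...
```

```bash
python3 g.py .58 .015 .25 87; python3 - <<'E'
from station import env; import numpy as np,cv2,pickle
p=env.camera_params('wrist'); pickle.dump(p,open('w1.pkl','wb'))
cv2.imwrite('pics/w1.png',cv2.cvtColor(env.snapshot('wrist'),cv2.COLOR_RGB2BGR))
im=cv2.imread('pics/w1.png'); cv2.imwrite('pics/w1b.png',cv2.resize(im,None,fx=1.5625,fy=1.5625,interpolation=cv2.INTER_CUBIC))
E
```

```text
t 0.9 pos [ 0.172  -0.4959  0.2316] yawx 87.47 tilt 0.05 F [ 0.2  0.7 -0.1] w 0.0852
slide mm [528.4 385.1 -18. ] (z-row [-0.     0.001 -1.   ] )
turn [-0.01 -0.05  0.47]
```

View pics/w1b.png

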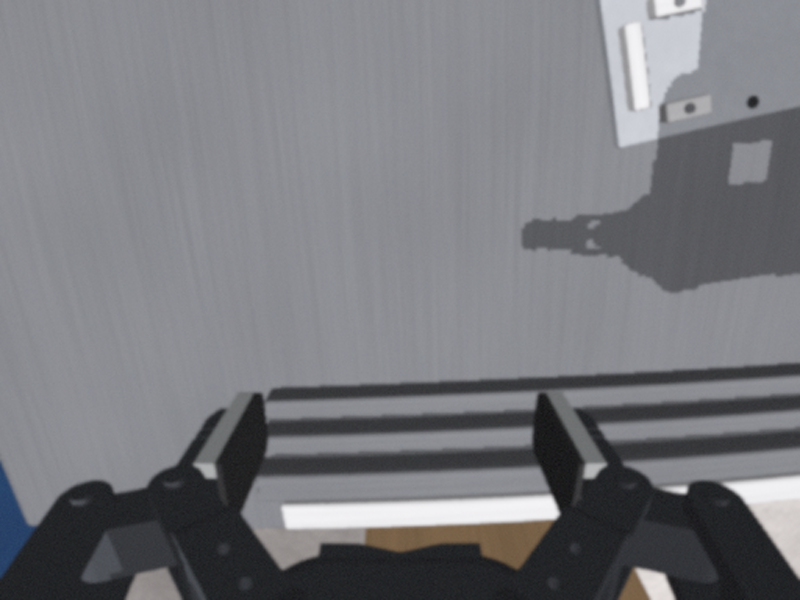

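>>> apply_moves:
  series:
    - {"turn":[0,0,0],"slide":[37,27,-2],"jaw":-1}
    - {"turn":[0,0,0],"slide":[37,27,-2],"jaw":-1}
    - {"turn":[0,0,0],"slide":[37,27,-2],"jaw":-1}
    - {"turn":[0,0,0],"slide":[37,27,-2],"jaw":-1}
    - {"turn":[0,0,0],"slide":[37,27,-2],"jaw":-1}

```text
time_s: 1.45
ee_pos: [0.3169, -0.3163, 0.2416]
orientation: [-2.28, -2.161, -0.0]
force: [0.9, -0.4, 0.1]
width: 0.0851
```

>>> apply_moves:
  series:
    - {"turn":[0,0,0],"slide":[37,27,-2],"jaw":-1}
    - {"turn":[0,0,0],"slide":[37,27,-2],"jaw":-1}
    - {"turn":[0,0,0],"slide":[37,27,-2],"jaw":-1}
    - {"turn":[0,0,0],"slide":[37,27,-2],"jaw":-1}
    - {"turn":[0,0,0],"slide":[37,27,-2],"jaw":-1}

```text
time_s: 1.95
ee_pos: [0.461, -0.1382, 0.2517]
orientation: [-2.28, -2.161, 0.0]
force: [-0.1, -0.1, 0.4]
width: 0.0852
```

>>> apply_moves:
  series:
    - {"turn":[0,0,0],"slide":[37,27,0],"jaw":-1}
    - {"turn":[0,0,0],"slide":[37,27,0],"jaw":-1}
    - {"turn":[0,0,0],"slide":[37,27,0],"jaw":-1}
    - {"turn":[0,0,0],"slide":[37,27,0],"jaw":-1}
    - {"turn":[0,0,0],"slide":[0,0,0],"jaw":-1}

```text
time_s: 2.45
ee_pos: [0.5771, 0.0062, 0.2504]
orientation: [-2.273, -2.166, -0.0]
force: [-0.2, -0.8, 0.6]
width: 0.0851
```

```bash
cat > ws.py <<'E'
import sys,cv2,pickle
from station import env
n=sys.argv[1]
p=env.camera_params('wrist'); pickle.dump(p,open(n+'.pkl','wb'))
im=cv2.cvtColor(env.snapshot('wrist'),cv2.COLOR_RGB2BGR); cv2.imwrite(f'pics/{n}.png',im)
cv2.imwrite(f'pics/{n}b.png',cv2.resize(im,None,fx=1.5625,fy=1.5625,interpolation=cv2.INTER_CUBIC))
E
python3 g.py .58 .015 .25 87; python3 ws.py w2
```

```text
t 2.45 pos [0.5771 0.0062 0.2504] yawx 87.22 tilt 0.10 F [-0.2 -0.8  0.6] w 0.0851
slide mm [8.9 2.5 0.4] (z-row [-0.001  0.001 -1.   ] )
turn [-0.07 -0.07  0.22]
```

View pics/w2b.png

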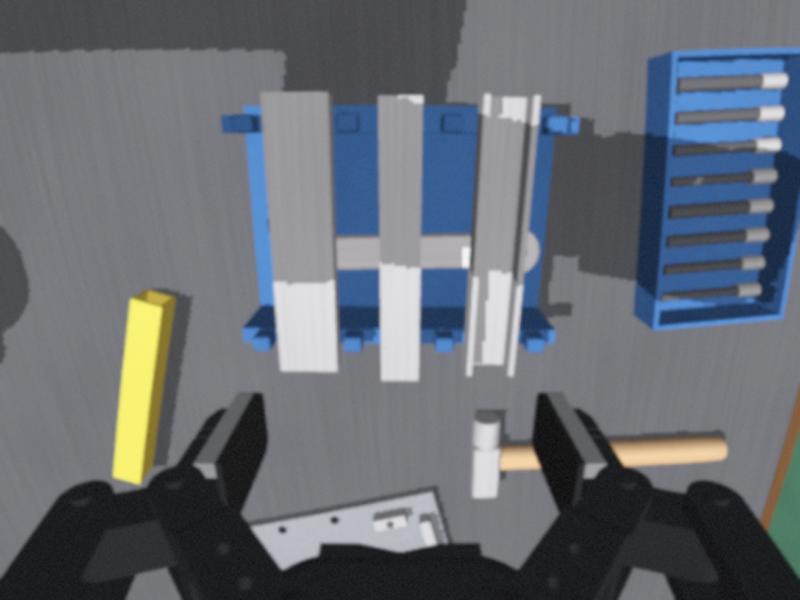

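```bash
python3 - <<'E'
from h import *
import pickle
p=pickle.load(open('w2.pkl','rb'))
np.set_printoptions(precision=4,suppress=True)
def f(n,pts,z):
    uv=(np.array(pts)+.5)/1.5625-.5; w=p2w(p,uv,z)
    e=[np.linalg.norm(w[i]-w[(i+1)%4])*1e3 for i in range(4)]
    d2=(w[2]+w[3]-w[0]-w[1])
    print(n,w.mean(0),'sides',np.round(e,1),'ang12',np.degrees(np.arctan2(d2[1],d2[0])))
f('flat',[(262,92),(330,92),(338,371),(280,371)],.08)
f('sq',[(379,95),(423,95),(419,381),(381,381)],.088)
f('ch',[(484,94),(541,95),(514,376),(467,376)],.084)
f('linkbar',[(345,235),(470,235),(470,267),(345,268)],.023)
E
```

```text
flat [0.5093 0.0209 0.08  ] sides [ 44.2 200.   45.2 200.8] ang12 -93.65889872519286
sq [0.5782 0.0141 0.088 ] sides [ 27.7 201.6  28.9 201.6] ang12 -92.882429533102
ch [0.6486 0.0123 0.084 ] sides [ 36.7 200.9  36.3 200.7] ang12 -93.37734953423411
linkbar [ 0.5834 -0.0017  0.023 ] sides [102.7  27.2 104.9  28.1] ang12 -92.45784386984968
```

>>> apply_moves:
  series:
    - {"turn":[0,0,0.5],"slide":[8,2,0],"jaw":0}
    - {"turn":[0,0,0],"slide":[0,0,30],"jaw":0}
    - {"turn":[0,0,0],"slide":[0,0,30],"jaw":0}
    - {"turn":[0,0,0],"slide":[0,0,20],"jaw":0}
    - {"turn":[0,0,0],"slide":[0,0,0],"jaw":0}

```text
time_s: 3.0
ee_pos: [0.5763, 0.0097, 0.1695]
orientation: [-2.286, -2.149, 0.005]
force: [0.5, 0.5, -0.1]
width: 0.0428
```

```bash
python3 g.py .579 .014 .078 86.7; python3 ws.py w3
```

```text
t 3.0 pos [0.5763 0.0097 0.1695] yawx 86.46 tilt 0.30 F [ 0.5  0.5 -0.1] w 0.0428
slide mm [ 4.4  2.9 91.5] (z-row [-0.005  0.001 -1.   ] )
turn [-0.29 -0.03 -0.24]
```

View pics/w3b.png

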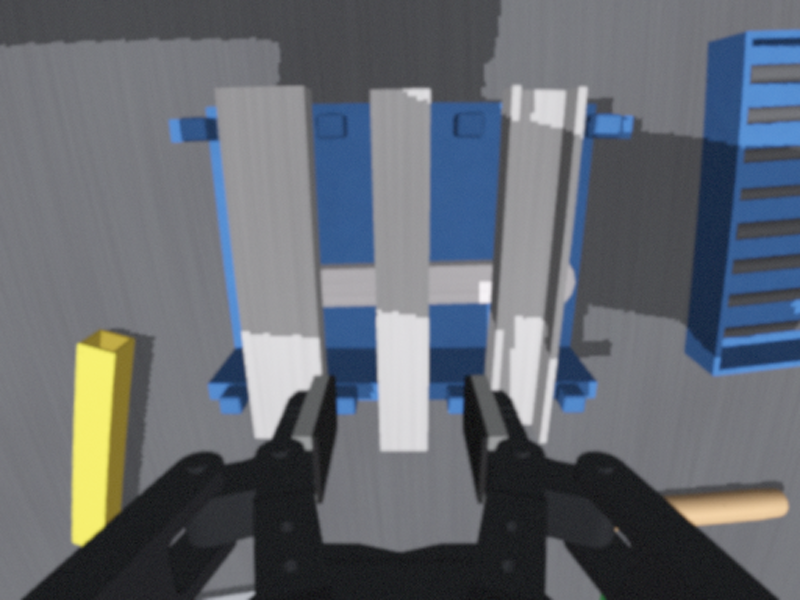

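>>> apply_moves:
  series:
    - {"turn":[0,0,0],"slide":[4,3,20],"jaw":0}
    - {"turn":[0,0,0],"slide":[0,0,25],"jaw":0}
    - {"turn":[0,0,0],"slide":[0,0,25],"jaw":0}
    - {"turn":[0,0,0],"slide":[0,0,20],"jaw":0}
    - {"turn":[0,0,0],"slide":[0,0,0],"jaw":0}

```text
time_s: 3.55
ee_pos: [0.5805, 0.0138, 0.0811]
orientation: [-2.286, -2.152, 0.002]
force: [0.0, 0.0, 0.8]
width: 0.0429
```

```bash
python3 g.py .579 .014 .078 86.7
```

```text
t 3.55 pos [0.5805 0.0138 0.0811] yawx 86.55 tilt 0.13 F [0.  0.  0.8] w 0.0429
slide mm [ 0.1 -1.5  3.1] (z-row [-0.002  0.    -1.   ] )
turn [-0.13 -0.02 -0.15]
```

>>> apply_moves:
  series:
    - {"turn":[0,0,0],"slide":[0,-1,3],"jaw":0}
    - {"turn":[0,0,0],"slide":[0,0,0],"jaw":1}
    - {"turn":[0,0,0],"slide":[0,0,0],"jaw":1}
    - {"turn":[0,0,0],"slide":[0,0,0],"jaw":1}
    - {"turn":[0,0,0],"slide":[0,0,0],"jaw":1}
  force: 50

```text
time_s: 4.05
ee_pos: [0.5803, 0.0141, 0.0793]
orientation: [2.285, 2.155, 0.001]
force: [0.5, 0.7, -0.1]
width: 0.0005
```

```bash
python3 g.py .579 .014 .078 86.7
```

```text
t 4.05 pos [0.5803 0.0141 0.0793] yawx 86.62 tilt 0.04 F [ 0.5  0.7 -0.1] w 0.0005
slide mm [-0.2 -1.3  1.3] (z-row [ 0.001 -0.    -1.   ] )
turn [ 0.04  0.   -0.08]
```

```bash
python3 ws.py w4; python3 snap.py scene:s4; python3 -c "
import cv2
im=cv2.imread('pics/s4.png');cv2.imwrite('pics/s4b.png',cv2.resize(im[80:300,150:330],None,fx=3,fy=2.7,interpolation=cv2.INTER_CUBIC))"
```

```text
(no output)
```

View pics/w4b.png

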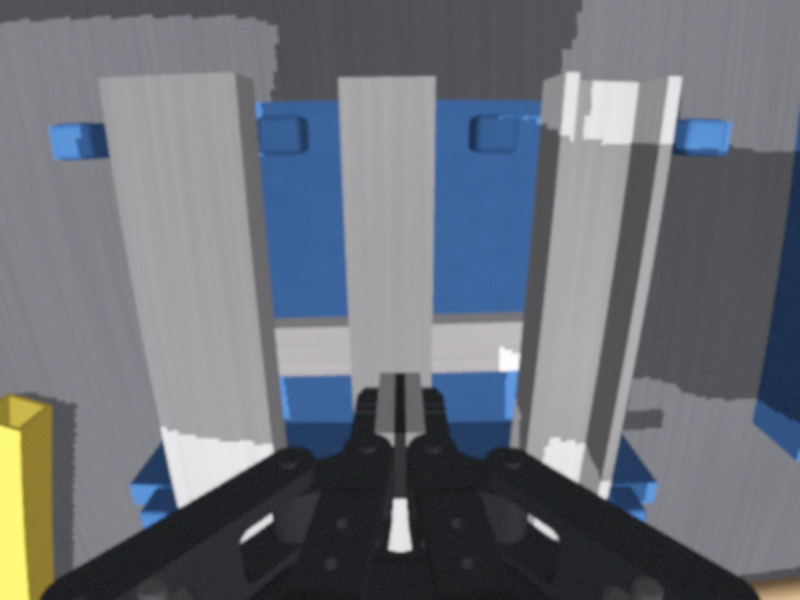

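View pics/s4b.png

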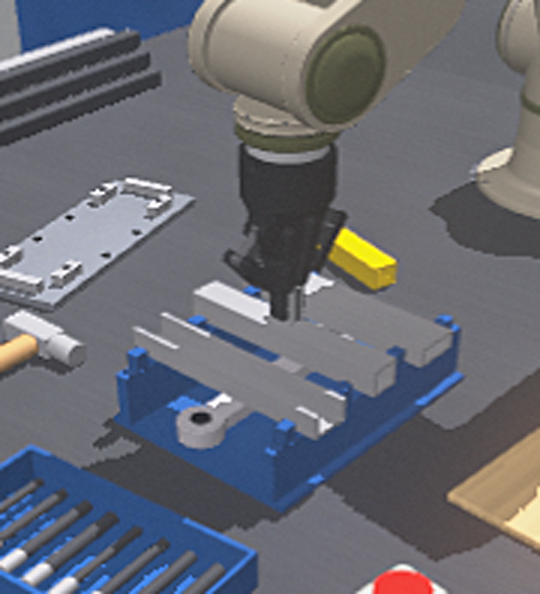

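```bash
python3 - <<'E'
from h import *
import pickle
from station import env
o=env.get_obs(); print(o['ee_pos'],o['force'],o['width'],o['joints'])
p=pickle.load(open('w4.pkl','rb'));print(p['extrinsics'].round(4))
ps=env.camera_params('scene')
x,y,z=o['ee_pos']
for dz in(.0,-.022,.02,.03):
    P=[x,y,z+dz]; print(dz,w2p(p,P)*1.5625,w2p(ps,P)[0], ((w2p(ps,P)[0]-[150,80])*[3,2.7]))
E
```

```text
[0.58019887 0.0141362  0.07898703] [ 0.29148836 -0.1375983  -0.1737657 ] -0.00023322654782079622 [-1.77394346e-01  5.69390022e-01  1.49346246e+00 -2.55485303e-06
  1.07850553e+00 -1.18485475e-01]
[[ 0.9983 -0.0553 -0.0172  0.5851]
 [-0.0579 -0.9434 -0.3266  0.0978]
 [ 0.0018  0.3271 -0.945   0.2371]
 [ 0.      0.      0.      1.    ]]
0.0 [[398.46611791 372.2771667 ]] [245.28121633 202.81814778] [285.843649   331.60899899]
-0.022 [[398.46244508 347.27179368]] [245.27025727 209.92177192] [285.81077181 350.78878418]
0.02 [[398.47072588 400.60832609]] [245.29180474 196.21155509] [285.87541422 313.77119874]
0.03 [[398.47368514 417.40319335]] [245.2973323  192.85389022] [285.89199691 304.70550359]
```

```bash
python3 -c "
import cv2
im=cv2.imread('pics/s4.png');cv2.imwrite('pics/s4c.png',cv2.resize(im[150:220,210:290],None,fx=8,fy=8,interpolation=cv2.INTER_CUBIC))
im=cv2.imread('pics/w4.png');cv2.imwrite('pics/w4c.png',cv2.resize(im[225:315,210:305],None,fx=6,fy=6,interpolation=cv2.INTER_CUBIC))"
```

```text
(no output)
```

View pics/s4c.png

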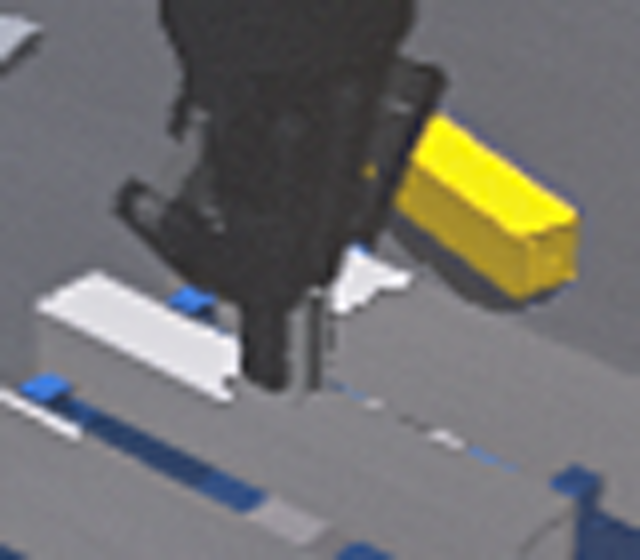

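View pics/w4c.png

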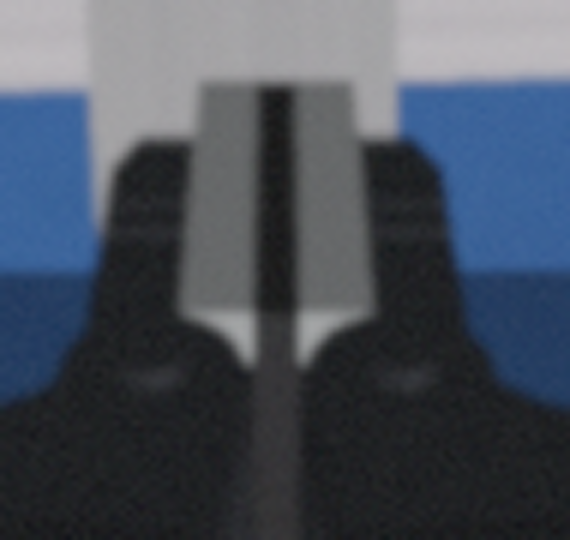

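>>> apply_moves:
  series:
    - {"turn":[0,0,0],"slide":[0,0,-4],"jaw":0}
    - {"turn":[0,0,0],"slide":[0,-1,0],"jaw":0}
    - {"turn":[0,0,0],"slide":[0,0,0],"jaw":0}
    - {"turn":[0,0,0],"slide":[0,0,12],"jaw":0}
    - {"turn":[0,0,0],"slide":[0,0,12],"jaw":0}

```text
time_s: 4.65
ee_pos: [0.579, 0.0142, 0.0577]
orientation: [-2.286, -2.155, 0.0]
force: [0.1, 0.2, -0.9]
width: 0.0425
```

```bash
python3 g.py .579 .014 .048 86.7; python3 ws.py w5; python3 snap.py scene:s5;  python3 -c "
import cv2
im=cv2.imread('pics/s5.png');cv2.imwrite('pics/s5c.png',cv2.resize(im[150:220,210:290],None,fx=8,fy=8,interpolation=cv2.INTER_CUBIC))"
```

```text
t 4.65 pos [0.579  0.0142 0.0577] yawx 86.63 tilt 0.01 F [ 0.1  0.2 -0.9] w 0.0425
slide mm [-0.2  0.   9.7] (z-row [-0.  0. -1.] )
turn [-0.01 -0.   -0.07]
```

View pics/w5b.png

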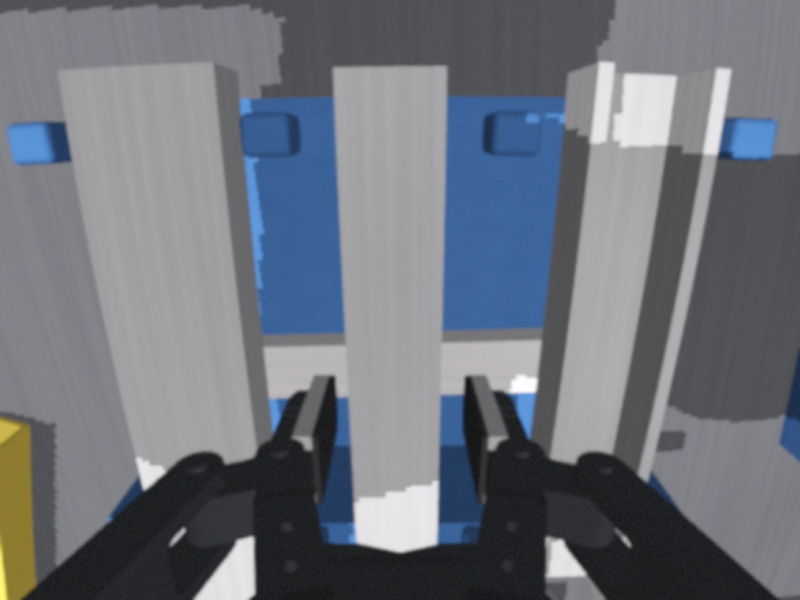

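View pics/s5c.png

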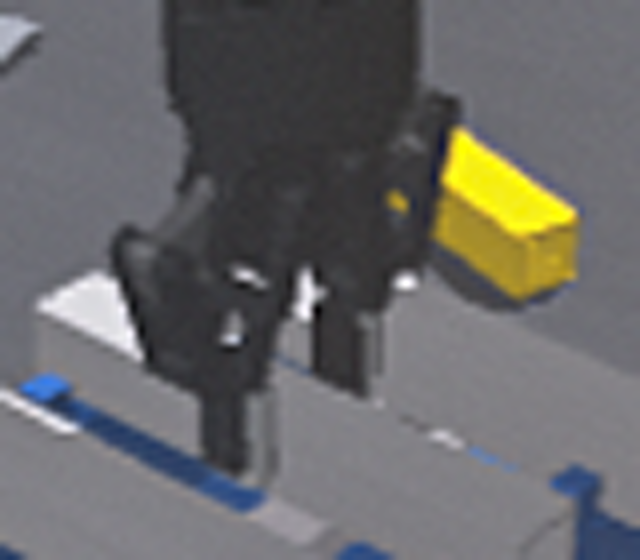

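>>> apply_moves:
  series:
    - {"turn":[0,0,0],"slide":[0,0,6],"jaw":0}
    - {"turn":[0,0,0],"slide":[0,0,5],"jaw":0}
    - {"turn":[0,0,0],"slide":[0,0,0],"jaw":1}
    - {"turn":[0,0,0],"slide":[0,0,0],"jaw":1}
    - {"turn":[0,0,0],"slide":[0,0,0],"jaw":1}

```text
time_s: 5.25
ee_pos: [0.579, 0.0142, 0.0476]
orientation: [-2.286, -2.155, 0.0]
force: [-0.3, -0.4, -2.9]
width: 0.0272
```

```bash
python3 g.py .579 .014 .048 86.7; python3 ws.py w6; python3 snap.py scene:s6;  python3 -c "
import cv2
im=cv2.imread('pics/s6.png');cv2.imwrite('pics/s6c.png',cv2.resize(im[150:220,210:290],None,fx=8,fy=8,interpolation=cv2.INTER_CUBIC))"
```

```text
t 5.25 pos [0.579  0.0142 0.0476] yawx 86.63 tilt 0.03 F [-0.3 -0.4 -2.9] w 0.0272
slide mm [-0.2  0.1 -0.4] (z-row [-0.  0. -1.] )
turn [-0.03 -0.   -0.07]
```

View pics/s6c.png

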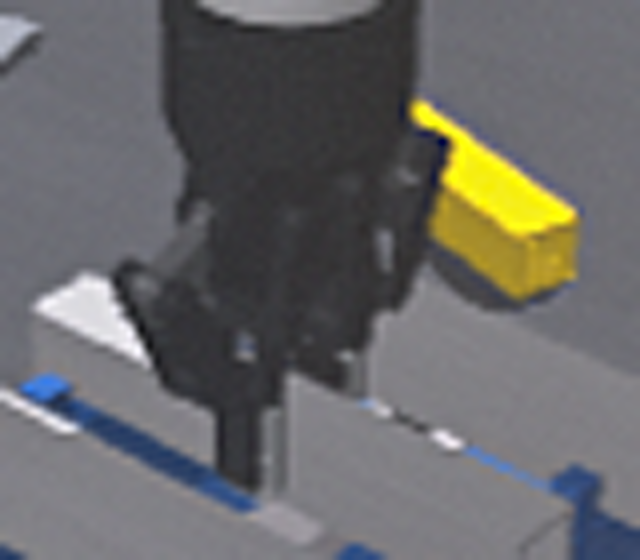

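>>> apply_moves:
  series:
    - {"turn":[0,0,0],"slide":[0,0,-15],"jaw":1}
    - {"turn":[0,0,0],"slide":[0,0,-30],"jaw":1}
    - {"turn":[0,0,0],"slide":[0,0,-35],"jaw":1}
    - {"turn":[0,0,0],"slide":[0,0,0],"jaw":1}

```text
time_s: 5.75
ee_pos: [0.5813, 0.0139, 0.1324]
orientation: [2.281, 2.151, 0.008]
force: [0.2, 0.1, -4.0]
width: 0.0275
```

```bash
python3 g.py .494 .329 .100 83; python3 ws.py w7; python3 snap.py scene:s7
```

```text
t 5.75 pos [0.5813 0.0139 0.1324] yawx 86.63 tilt 0.49 F [ 0.2  0.1 -4. ] w 0.0275
slide mm [ 309.5 -105.9   31.2] (z-row [ 0.008 -0.001 -1.   ] )
turn [0.49 0.04 3.63]
```

View pics/w7b.png

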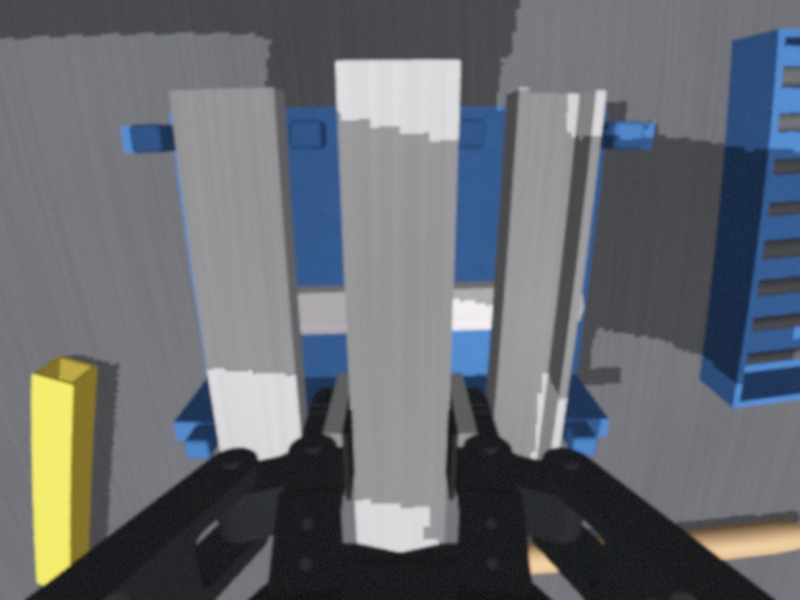

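View pics/s7.png

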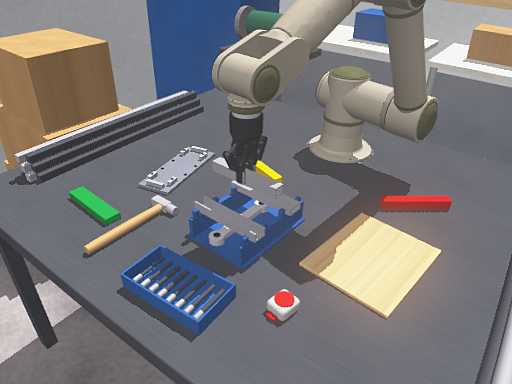

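>>> apply_moves:
  series:
    - {"turn":[0,0,0],"slide":[39,-13,0],"jaw":1}
    - {"turn":[0,0,0],"slide":[39,-13,0],"jaw":1}
    - {"turn":[0,0,0],"slide":[39,-13,0],"jaw":1}
    - {"turn":[0,0,0],"slide":[39,-13,0],"jaw":1}
    - {"turn":[0,0,0],"slide":[39,-13,0],"jaw":1}

```text
time_s: 6.35
ee_pos: [0.5242, 0.214, 0.1259]
orientation: [-2.285, -2.154, 0.004]
force: [0.2, 0.2, -4.0]
width: 0.0274
```

>>> apply_moves:
  series:
    - {"turn":[0,0,0],"slide":[39,-13,0],"jaw":1}
    - {"turn":[0,0,0],"slide":[39,-13,0],"jaw":1}
    - {"turn":[0,0,0],"slide":[35,-13,0],"jaw":1}
    - {"turn":[0,0,3.6],"slide":[0,0,0],"jaw":1}
    - {"turn":[0,0,0],"slide":[0,0,0],"jaw":1}

```text
time_s: 6.85
ee_pos: [0.4922, 0.3282, 0.1258]
orientation: [-2.351, -2.083, 0.005]
force: [0.6, -0.5, -3.4]
width: 0.0269
```

```bash
python3 g.py .494 .329 .02 83; python3 ws.py w8
```

```text
t 6.85 pos [0.4922 0.3282 0.1258] yawx 83.09 tilt 0.19 F [ 0.6 -0.5 -3.4] w 0.0269
slide mm [  1.2   1.9 105.8] (z-row [-0.003 -0.001 -1.   ] )
turn [-0.16  0.1   0.09]
```

View pics/w8b.png

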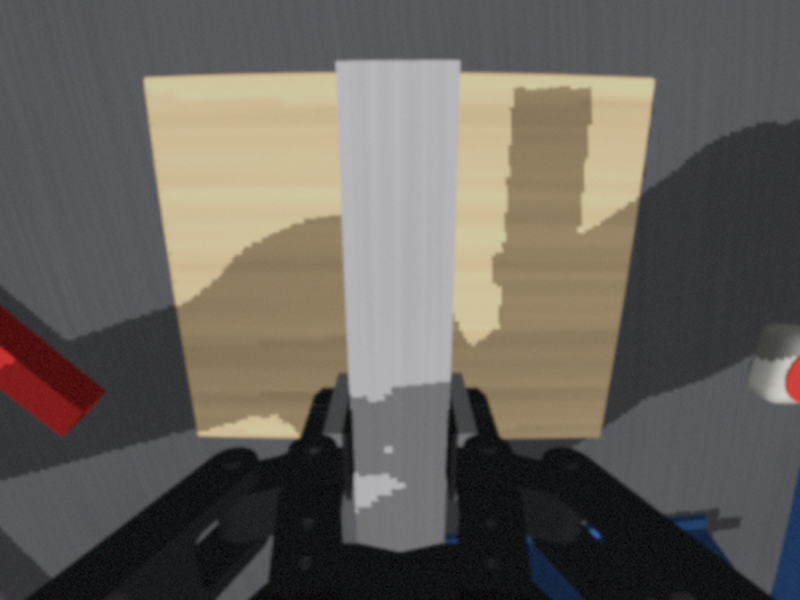

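>>> apply_moves:
  series:
    - {"turn":[0,0,0],"slide":[1,2,35],"jaw":1}
    - {"turn":[0,0,0],"slide":[0,0,35],"jaw":1}
    - {"turn":[0,0,0],"slide":[0,0,30],"jaw":1}
    - {"turn":[0,0,0],"slide":[0,0,15],"jaw":1}
    - {"turn":[0,0,0],"slide":[0,0,0],"jaw":1}

```text
time_s: 7.4
ee_pos: [0.4947, 0.3274, 0.0107]
orientation: [-2.352, -2.081, 0.006]
force: [0.3, 0.3, -3.5]
width: 0.027
```

```bash
python3 g.py .494 .329 -.002 83
```

```text
t 7.4 pos [0.4947 0.3274 0.0107] yawx 83.01 tilt 0.25 F [ 0.3  0.3 -3.5] w 0.0270
slide mm [ 1.5 -0.8 12.7] (z-row [-0.004 -0.002 -1.   ] )
turn [-0.22  0.12  0.01]
```

>>> apply_moves:
  series:
    - {"turn":[0,0,0],"slide":[0,0,6],"jaw":1}
    - {"turn":[0,0,0],"slide":[0,0,4],"jaw":1}
    - {"turn":[0,0,0],"slide":[0,0,2],"jaw":1}
    - {"turn":[0,0,0],"slide":[0,0,0],"jaw":1}

```text
time_s: 7.8
ee_pos: [0.4957, 0.3286, 0.0011]
orientation: [2.352, 2.082, 0.001]
force: [-0.1, 0.1, -2.9]
width: 0.0275
```

```bash
python3 g.py .494 .329 -.003 83
```

```text
t 7.8 pos [0.4957 0.3286 0.0011] yawx 83.03 tilt 0.03 F [-0.1  0.1 -2.9] w 0.0275
slide mm [ 0.2 -1.7  4.1] (z-row [ 0.  0. -1.] )
turn [ 0.03 -0.02  0.03]
```

>>> apply_moves:
  series:
    - {"turn":[0,0,0],"slide":[0,0,2],"jaw":1}
    - {"turn":[0,0,0],"slide":[0,0,1],"jaw":1}
    - {"turn":[0,0,0],"slide":[0,0,0],"jaw":1}
    - {"turn":[0,0,0],"slide":[0,0,0],"jaw":1}

```text
time_s: 8.2
ee_pos: [0.4956, 0.3285, -0.0021]
orientation: [2.352, 2.082, 0.0]
force: [-0.2, 1.4, -2.9]
width: 0.0268
```

>>> apply_moves:
  series:
    - {"turn":[0,0,0],"slide":[0,0,1],"jaw":1}
    - {"turn":[0,0,0],"slide":[0,0,0],"jaw":1}
    - {"turn":[0,0,0],"slide":[0,0,0],"jaw":0.2}
    - {"turn":[0,0,0],"slide":[0,0,0],"jaw":0}
    - {"turn":[0,0,0],"slide":[0,0,0],"jaw":0}

```text
time_s: 8.7
ee_pos: [0.4958, 0.3286, -0.0028]
orientation: [2.352, 2.082, 0.001]
force: [-0.4, -1.0, -0.3]
width: 0.0426
```

>>> apply_moves:
  series:
    - {"turn":[0,0,0],"slide":[0,0,-20],"jaw":0}
    - {"turn":[0,0,0],"slide":[0,0,-40],"jaw":0}
    - {"turn":[0,0,0],"slide":[0,0,-40],"jaw":0}
    - {"turn":[0,0,0],"slide":[0,0,-30],"jaw":0}
    - {"turn":[0,0,0],"slide":[0,0,0],"jaw":0}

```text
time_s: 9.2
ee_pos: [0.4975, 0.3294, 0.1316]
orientation: [2.35, 2.081, 0.013]
force: [0.0, -0.0, -1.0]
width: 0.0426
```

```bash
python3 g.py .510 .021 .130 86.5; python3 snap.py top:t9;python3 -c "
import cv2
im=cv2.imread('pics/t9.png');cv2.imwrite('pics/t9b.png',cv2.resize(im[100:260,100:400],None,fx=2.6,fy=2.6,interpolation=cv2.INTER_CUBIC))"
```

```text
t 9.2 pos [0.4975 0.3294 0.1316] yawx 83.04 tilt 0.49 F [ 0. -0. -1.] w 0.0426
slide mm [-304.6   49.8    0.7] (z-row [ 0.008  0.003 -1.   ] )
turn [ 0.43 -0.23 -3.46]
```

View pics/t9b.png

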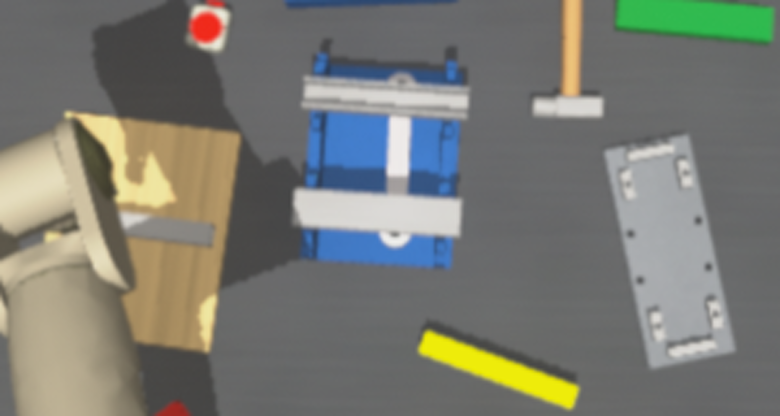

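>>> apply_moves:
  series:
    - {"turn":[0,0,0],"slide":[-38,6,0],"jaw":-0.4}
    - {"turn":[0,0,0],"slide":[-38,6,0],"jaw":-0.4}
    - {"turn":[0,0,0],"slide":[-38,6,0],"jaw":-0.4}
    - {"turn":[0,0,0],"slide":[-38,6,0],"jaw":-0.4}
    - {"turn":[0,0,0],"slide":[-38,6,0],"jaw":-0.4}

```text
time_s: 9.75
ee_pos: [0.5015, 0.1348, 0.1256]
orientation: [-2.351, -2.081, 0.003]
force: [-0.2, 0.7, 0.4]
width: 0.0601
```

>>> apply_moves:
  series:
    - {"turn":[0,0,0],"slide":[-38,6,0],"jaw":-0.4}
    - {"turn":[0,0,0],"slide":[-38,6,0],"jaw":-0.4}
    - {"turn":[0,0,0],"slide":[-38,6,0],"jaw":-0.4}
    - {"turn":[0,0,-3.5],"slide":[0,0,0],"jaw":-0.4}
    - {"turn":[0,0,0],"slide":[0,0,0],"jaw":-0.4}

```text
time_s: 10.25
ee_pos: [0.5057, 0.0202, 0.1257]
orientation: [-2.288, -2.15, 0.002]
force: [-0.3, -0.4, -0.2]
width: 0.0598
```

```bash
python3 g.py .510 .021 .048 86.5
```

```text
t 10.25 pos [0.5057 0.0202 0.1257] yawx 86.45 tilt 0.12 F [-0.3 -0.4 -0.2] w 0.0598
slide mm [ 1.   4.4 77.7] (z-row [-0.002  0.    -1.   ] )
turn [-0.12 -0.02 -0.05]
```

>>> apply_moves:
  series:
    - {"turn":[0,0,0],"slide":[1,4,20],"jaw":-0.4}
    - {"turn":[0,0,0],"slide":[0,0,0],"jaw":-0.4}

```text
time_s: 10.45
ee_pos: [0.509, 0.0226, 0.1044]
orientation: [-2.285, -2.15, 0.004]
force: [0.3, 0.6, 0.6]
width: 0.06
```

```bash
python3 g.py .510 .021 .046 86.5; python3 ws.py w10
```

```text
t 10.45 pos [0.509  0.0226 0.1044] yawx 86.50 tilt 0.28 F [0.3 0.6 0.6] w 0.0600
slide mm [-1.6  1.4 58.4] (z-row [-0.005  0.001 -1.   ] )
turn [-0.28 -0.04  0.  ]
```

View pics/w10b.png

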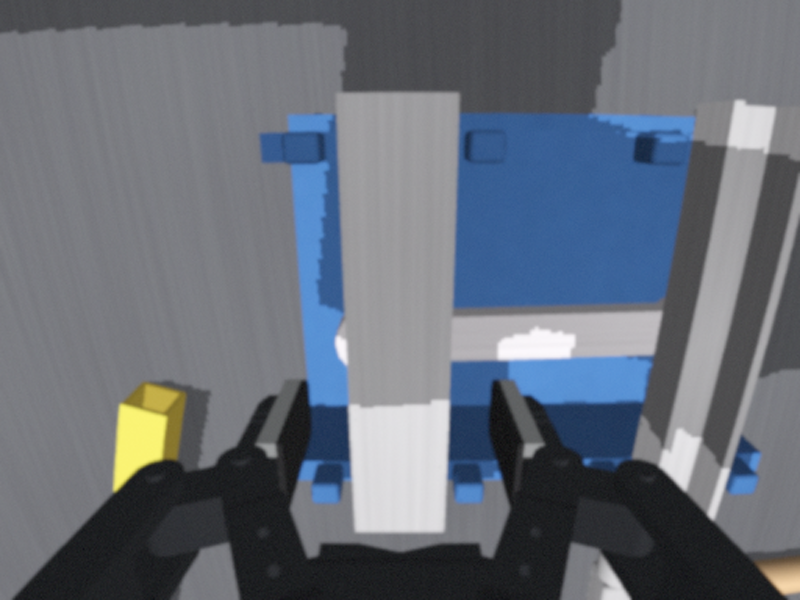

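>>> apply_moves:
  series:
    - {"turn":[0,0,0],"slide":[-1,1,20],"jaw":-0.4}
    - {"turn":[0,0,0],"slide":[0,0,20],"jaw":-0.4}
    - {"turn":[0,0,0],"slide":[0,0,14],"jaw":-0.4}
    - {"turn":[0,0,0],"slide":[0,0,2],"jaw":-0.4}
    - {"turn":[0,0,0],"slide":[0,0,0],"jaw":-0.4}

```text
time_s: 11.0
ee_pos: [0.5114, 0.0209, 0.0513]
orientation: [2.288, 2.153, 0.0]
force: [0.2, 0.1, 0.2]
width: 0.0595
```

>>> apply_moves:
  series:
    - {"turn":[0,0,0],"slide":[0,0,0],"jaw":1}
    - {"turn":[0,0,0],"slide":[0,0,0],"jaw":1}
    - {"turn":[0,0,0],"slide":[0,0,0],"jaw":1}
    - {"turn":[0,0,0],"slide":[0,0,0],"jaw":1}

```text
time_s: 11.4
ee_pos: [0.5115, 0.0208, 0.052]
orientation: [2.287, 2.153, 0.001]
force: [-1.4, 0.6, 7.2]
width: 0.0427
```

```bash
python3 g.py .510 .021 .046 86.5
```

```text
t 11.4 pos [0.5115 0.0208 0.052 ] yawx 86.53 tilt 0.06 F [-1.4  0.6  7.2] w 0.0427
slide mm [ 0.2 -1.6  6. ] (z-row [ 0.001 -0.    -1.   ] )
turn [0.06 0.01 0.03]
```

>>> apply_moves:
  series:
    - {"turn":[0,0,0],"slide":[0,0,0],"jaw":-0.3}
    - {"turn":[0,0,0],"slide":[0,0,0],"jaw":-0.3}
    - {"turn":[0,0,0],"slide":[0,-1,8],"jaw":-0.3}
    - {"turn":[0,0,0],"slide":[0,0,1],"jaw":-0.3}
    - {"turn":[0,0,0],"slide":[0,0,0],"jaw":-0.3}

```text
time_s: 11.9
ee_pos: [0.51, 0.0207, 0.0413]
orientation: [-2.287, -2.153, 0.001]
force: [0.3, 0.2, 0.7]
width: 0.0554
```

>>> apply_moves:
  series:
    - {"turn":[0,0,0],"slide":[0,0,0],"jaw":1}
    - {"turn":[0,0,0],"slide":[0,0,0],"jaw":1}
    - {"turn":[0,0,0],"slide":[0,0,0],"jaw":1}

```text
time_s: 12.2
ee_pos: [0.5107, 0.0206, 0.0421]
orientation: [2.287, 2.152, 0.001]
force: [1.1, 0.5, 2.9]
width: 0.043
```

```bash
python3 g.py .510 .021 .046 86.5; python3 snap.py scene:s11;  python3 -c "
import cv2
im=cv2.imread('pics/s11.png');cv2.imwrite('pics/s11c.png',cv2.resize(im[140:220,230:310],None,fx=8,fy=7,interpolation=cv2.INTER_CUBIC))"
```

```text
t 12.2 pos [0.5107 0.0206 0.0421] yawx 86.52 tilt 0.06 F [1.1 0.5 2.9] w 0.0430
slide mm [ 0.3 -0.7 -3.9] (z-row [ 0.001 -0.    -1.   ] )
turn [0.06 0.01 0.02]
```

View pics/s11c.png

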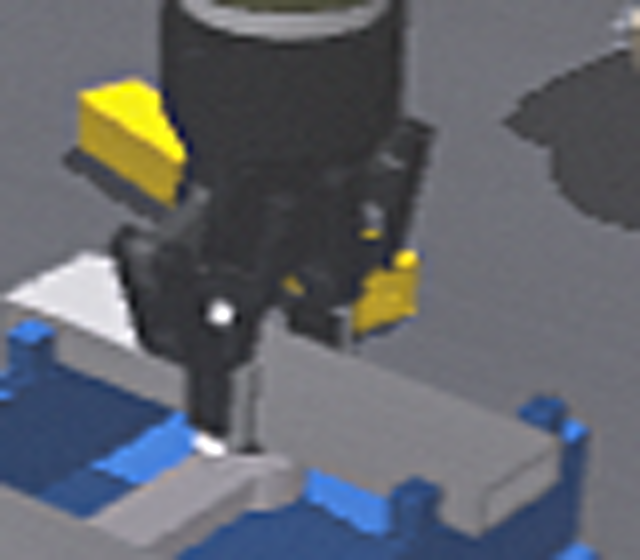

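```bash
python3 - <<'E'
from h import *
from station import env
ps=env.camera_params('scene')
for n,x,y,t in(('flat',.539,.0206,(256.2,201.4)),('sq',.600,.0142,(239.4,210.6))):
    for z in (.045,.05,.055,.06,.065,.07): print(n,z,w2p(ps,[[x,y,z],[x,y+.011,z],[x,y-.011,z]]).round(1).tolist(),t)
E
```

```text
flat 0.045 [[256.8, 207.3], [260.2, 208.8], [253.4, 205.8]] (256.2, 201.4)
flat 0.05 [[256.8, 205.7], [260.2, 207.2], [253.4, 204.3]] (256.2, 201.4)
flat 0.055 [[256.8, 204.2], [260.3, 205.6], [253.5, 202.7]] (256.2, 201.4)
flat 0.06 [[256.9, 202.6], [260.3, 204.0], [253.5, 201.1]] (256.2, 201.4)
flat 0.065 [[256.9, 201.0], [260.3, 202.5], [253.5, 199.5]] (256.2, 201.4)
flat 0.07 [[256.9, 199.4], [260.4, 200.9], [253.5, 198.0]] (256.2, 201.4)
sq 0.045 [[240.5, 217.4], [243.9, 219.0], [237.1, 215.8]] (239.4, 210.6)
sq 0.05 [[240.5, 215.8], [243.9, 217.4], [237.1, 214.2]] (239.4, 210.6)
sq 0.055 [[240.5, 214.2], [243.9, 215.8], [237.1, 212.6]] (239.4, 210.6)
sq 0.06 [[240.5, 212.6], [243.9, 214.2], [237.1, 211.0]] (239.4, 210.6)
sq 0.065 [[240.5, 211.0], [243.9, 212.5], [237.0, 209.4]] (239.4, 210.6)
sq 0.07 [[240.5, 209.3], [243.9, 210.9], [237.0, 207.8]] (239.4, 210.6)
```

>>> apply_moves:
  series:
    - {"turn":[0,0,0],"slide":[0,0,-15],"jaw":1}
    - {"turn":[0,0,0],"slide":[0,0,-35],"jaw":1}
    - {"turn":[0,0,0],"slide":[0,0,-35],"jaw":1}
    - {"turn":[0,0,0],"slide":[0,0,0],"jaw":1}

```text
time_s: 12.65
ee_pos: [0.5119, 0.0205, 0.1302]
orientation: [2.284, 2.15, 0.006]
force: [0.6, -0.3, -4.5]
width: 0.0426
```

```bash
python3 g.py .404 .340 .120 83
```

```text
t 12.65 pos [0.5119 0.0205 0.1302] yawx 86.53 tilt 0.36 F [ 0.6 -0.3 -4.5] w 0.0426
slide mm [ 312.4 -127.1    9.1] (z-row [ 0.006 -0.001 -1.   ] )
turn [0.36 0.03 3.53]
```

>>> apply_moves:
  series:
    - {"turn":[0,0,0],"slide":[39,-16,0],"jaw":1}
    - {"turn":[0,0,0],"slide":[39,-16,0],"jaw":1}
    - {"turn":[0,0,0],"slide":[39,-16,0],"jaw":1}
    - {"turn":[0,0,0],"slide":[39,-16,0],"jaw":1}
    - {"turn":[0,0,0],"slide":[39,-16,0],"jaw":1}

```text
time_s: 13.15
ee_pos: [0.4403, 0.2214, 0.1249]
orientation: [-2.287, -2.152, 0.005]
force: [1.5, 0.1, -4.0]
width: 0.0427
```

>>> apply_moves:
  series:
    - {"turn":[0,0,0],"slide":[39,-16,0],"jaw":1}
    - {"turn":[0,0,0],"slide":[39,-16,0],"jaw":1}
    - {"turn":[0,0,0],"slide":[39,-15,0],"jaw":1}
    - {"turn":[0,0,3.5],"slide":[0,0,0],"jaw":1}
    - {"turn":[0,0,0],"slide":[0,0,0],"jaw":1}

```text
time_s: 13.65
ee_pos: [0.401, 0.34, 0.1248]
orientation: [-2.35, -2.083, 0.006]
force: [-0.3, -1.3, -5.1]
width: 0.0428
```

```bash
python3 g.py .404 .340 .005 83;python3 ws.py w12
```

```text
t 13.65 pos [0.401  0.34   0.1248] yawx 83.10 tilt 0.22 F [-0.3 -1.3 -5.1] w 0.0428
slide mm [  0.6   3.4 119.8] (z-row [-0.003 -0.002 -1.   ] )
turn [-0.17  0.13  0.1 ]
```

View pics/w12b.png

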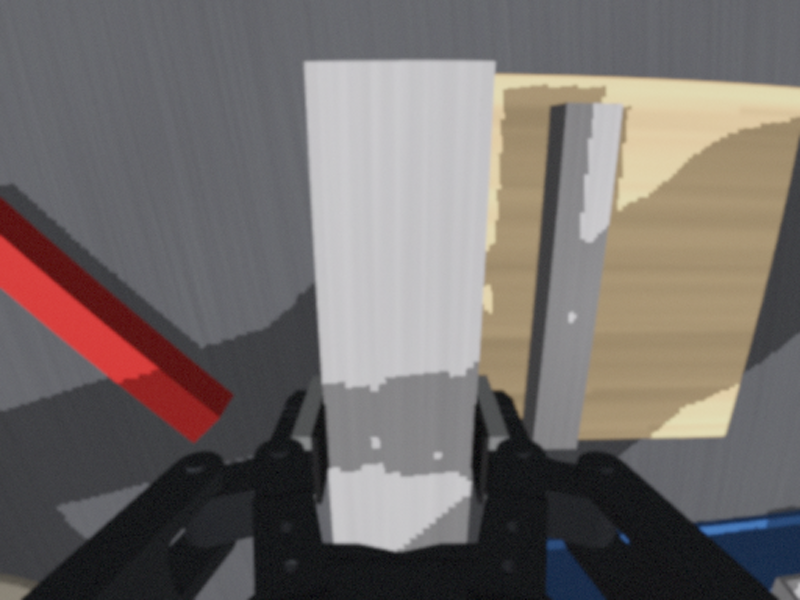

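>>> apply_moves:
  series:
    - {"turn":[0,0,0],"slide":[0,4,35],"jaw":1}
    - {"turn":[0,0,0],"slide":[0,0,35],"jaw":1}
    - {"turn":[0,0,0],"slide":[0,0,35],"jaw":1}
    - {"turn":[0,0,0],"slide":[0,0,10],"jaw":1}
    - {"turn":[0,0,0],"slide":[0,0,0],"jaw":1}

```text
time_s: 14.2
ee_pos: [0.406, 0.3384, 0.0107]
orientation: [-2.352, -2.081, 0.005]
force: [-0.3, 0.4, -3.8]
width: 0.0433
```

```bash
python3 g.py .404 .340 -.009 83
```

```text
t 14.2 pos [0.406  0.3384 0.0107] yawx 83.00 tilt 0.18 F [-0.3  0.4 -3.8] w 0.0433
slide mm [ 1.4 -2.1 19.7] (z-row [-0.003 -0.001 -1.   ] )
turn [-0.15  0.1   0.  ]
```

>>> apply_moves:
  series:
    - {"turn":[0,0,0],"slide":[0,0,8],"jaw":1}
    - {"turn":[0,0,0],"slide":[0,0,6],"jaw":1}
    - {"turn":[0,0,0],"slide":[0,0,3],"jaw":1}
    - {"turn":[0,0,0],"slide":[0,0,0],"jaw":1}
    - {"turn":[0,0,0],"slide":[0,0,0],"jaw":1}

```text
time_s: 14.7
ee_pos: [0.4066, 0.3395, -0.0049]
orientation: [2.352, 2.082, 0.001]
force: [-0.0, -0.1, -5.0]
width: 0.0432
```

>>> apply_moves:
  series:
    - {"turn":[0,0,0],"slide":[0,0,2],"jaw":1}
    - {"turn":[0,0,0],"slide":[0,0,1],"jaw":1}
    - {"turn":[0,0,0],"slide":[0,0,0],"jaw":1}
    - {"turn":[0,0,0],"slide":[0,0,0],"jaw":1}

```text
time_s: 15.1
ee_pos: [0.4066, 0.3395, -0.0073]
orientation: [2.352, 2.082, 0.001]
force: [-1.7, -1.4, 5.0]
width: 0.0433
```

>>> apply_moves:
  series:
    - {"turn":[0,0,0],"slide":[0,0,0],"jaw":-0.3}
    - {"turn":[0,0,0],"slide":[0,0,0],"jaw":-0.3}
    - {"turn":[0,0,0],"slide":[0,0,-20],"jaw":-0.3}
    - {"turn":[0,0,0],"slide":[0,0,-40],"jaw":-0.3}
    - {"turn":[0,0,0],"slide":[0,0,-40],"jaw":-0.3}

```text
time_s: 15.6
ee_pos: [0.4062, 0.3392, 0.0929]
orientation: [-2.352, -2.082, 0.001]
force: [0.8, 0.7, 0.7]
width: 0.0558
```

```bash
python3 g.py .6495 .012 .135 86.6
```

```text
t 15.6 pos [0.4062 0.3392 0.0929] yawx 83.02 tilt 0.04 F [0.8 0.7 0.7] w 0.0558
slide mm [-295.3  281.2  -42.2] (z-row [-0.001 -0.    -1.   ] )
turn [-0.04  0.02 -3.58]
```

>>> apply_moves:
  series:
    - {"turn":[0,0,0],"slide":[0,0,-42],"jaw":-0.2}
    - {"turn":[0,0,0],"slide":[-33,31,0],"jaw":-0.2}
    - {"turn":[0,0,0],"slide":[-33,31,0],"jaw":-0.2}
    - {"turn":[0,0,0],"slide":[-33,31,0],"jaw":-0.2}
    - {"turn":[0,0,0],"slide":[-33,31,0],"jaw":-0.2}

```text
time_s: 16.1
ee_pos: [0.5145, 0.1918, 0.1341]
orientation: [2.352, 2.082, 0.001]
force: [1.3, -0.1, 0.3]
width: 0.0513
```

>>> apply_moves:
  series:
    - {"turn":[0,0,0],"slide":[-33,31,0],"jaw":-0.2}
    - {"turn":[0,0,0],"slide":[-33,31,0],"jaw":-0.2}
    - {"turn":[0,0,0],"slide":[-33,31,0],"jaw":-0.2}
    - {"turn":[0,0,0],"slide":[-33,31,0],"jaw":-0.2}
    - {"turn":[0,0,-3.6],"slide":[-30,31,0],"jaw":-0.2}

```text
time_s: 16.6
ee_pos: [0.6486, 0.0117, 0.134]
orientation: [2.285, 2.155, 0.001]
force: [-0.9, 0.8, 0.1]
width: 0.0514
```

>>> apply_moves:
  series:
    - {"turn":[0,0,0],"slide":[0,0,0],"jaw":-0.2}

```text
time_s: 16.7
ee_pos: [0.6497, 0.0091, 0.1332]
orientation: [2.288, 2.151, 0.0]
force: [0.2, 0.0, -0.2]
width: 0.0511
```

```bash
python3 g.py .6495 .012 .105 86.6;python3 ws.py w13
```

```text
t 16.7 pos [0.6497 0.0091 0.1332] yawx 86.45 tilt 0.09 F [ 0.2  0.  -0.2] w 0.0511
slide mm [ 2.9 -0.4 28.2] (z-row [ 0.001 -0.001 -1.   ] )
turn [ 0.07  0.05 -0.15]
```

View pics/w13b.png

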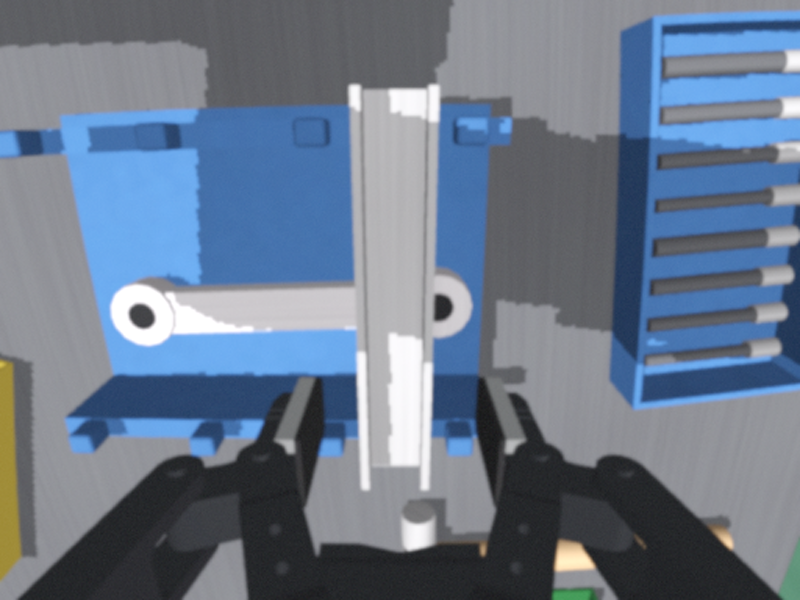

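>>> apply_moves:
  series:
    - {"turn":[0,0,0],"slide":[3,-1,25],"jaw":-0.2}
    - {"turn":[0,0,0],"slide":[0,0,25],"jaw":-0.2}
    - {"turn":[0,0,0],"slide":[0,0,25],"jaw":-0.2}
    - {"turn":[0,0,0],"slide":[0,0,12],"jaw":-0.2}
    - {"turn":[0,0,0],"slide":[0,0,0],"jaw":-0.2}

```text
time_s: 17.25
ee_pos: [0.6458, 0.0175, 0.0455]
orientation: [-2.284, -2.154, 0.003]
force: [-0.4, -0.2, 0.4]
width: 0.0512
```

```bash
python3 g.py .6495 .012 .044 86.6
```

```text
t 17.25 pos [0.6458 0.0175 0.0455] yawx 86.66 tilt 0.16 F [-0.4 -0.2  0.4] w 0.0512
slide mm [-5.3  4.   1.5] (z-row [-0.003  0.001 -1.   ] )
turn [-0.16 -0.02  0.06]
```

>>> apply_moves:
  series:
    - {"turn":[0,0,0],"slide":[-5,3,1],"jaw":-0.2}
    - {"turn":[0,0,0],"slide":[0,0,0],"jaw":-0.2}
    - {"turn":[0,0,0],"slide":[0,0,0],"jaw":-0.2}

```text
time_s: 17.55
ee_pos: [0.6501, 0.0112, 0.0469]
orientation: [2.285, 2.154, 0.002]
force: [0.2, -0.4, -0.3]
width: 0.0515
```

```bash
python3 g.py .6495 .012 .044 86.6
```

```text
t 17.55 pos [0.6501 0.0112 0.0469] yawx 86.60 tilt 0.10 F [ 0.2 -0.4 -0.3] w 0.0515
slide mm [ 0.7 -0.6  2.9] (z-row [ 0.002 -0.    -1.   ] )
turn [0.1  0.01 0.  ]
```

>>> apply_moves:
  series:
    - {"turn":[0,0,0],"slide":[0,0,3],"jaw":-0.2}
    - {"turn":[0,0,0],"slide":[0,0,0],"jaw":1}
    - {"turn":[0,0,0],"slide":[0,0,0],"jaw":1}
    - {"turn":[0,0,0],"slide":[0,0,0],"jaw":1}
    - {"turn":[0,0,0],"slide":[0,0,0],"jaw":1}

```text
time_s: 18.05
ee_pos: [0.6494, 0.0116, 0.0428]
orientation: [-2.286, -2.155, 0.0]
force: [-1.1, 0.6, 0.8]
width: 0.0351
```

```bash
python3 g.py .6495 .012 .044 86.6
```

```text
t 18.05 pos [0.6494 0.0116 0.0428] yawx 86.63 tilt 0.01 F [-1.1  0.6  0.8] w 0.0351
slide mm [ 0.4  0.1 -1.2] (z-row [-0.  0. -1.] )
turn [-0.01 -0.01  0.03]
```

>>> apply_moves:
  series:
    - {"turn":[0,0,0],"slide":[0,0,-15],"jaw":1}
    - {"turn":[0,0,0],"slide":[0,0,-35],"jaw":1}
    - {"turn":[0,0,0],"slide":[0,0,-35],"jaw":1}
    - {"turn":[0,0,0],"slide":[0,0,0],"jaw":1}

```text
time_s: 18.45
ee_pos: [0.6518, 0.0112, 0.1339]
orientation: [2.28, 2.15, 0.009]
force: [-0.1, -0.3, -3.4]
width: 0.0351
```

```bash
python3 g.py .583 .318 .125 83
```

```text
t 18.45 pos [0.6518 0.0112 0.1339] yawx 86.63 tilt 0.56 F [-0.1 -0.3 -3.4] w 0.0351
slide mm [302.2 -86.8   7.8] (z-row [ 0.01  -0.002 -1.   ] )
turn [0.56 0.04 3.63]
```

>>> apply_moves:
  series:
    - {"turn":[0,0,0],"slide":[38,-11,0],"jaw":1}
    - {"turn":[0,0,0],"slide":[38,-11,0],"jaw":1}
    - {"turn":[0,0,0],"slide":[38,-11,0],"jaw":1}
    - {"turn":[0,0,0],"slide":[38,-11,0],"jaw":1}
    - {"turn":[0,0,0],"slide":[38,-11,0],"jaw":1}

```text
time_s: 18.95
ee_pos: [0.6048, 0.2058, 0.127]
orientation: [-2.285, -2.154, 0.002]
force: [0.8, 0.3, -3.8]
width: 0.0352
```

>>> apply_moves:
  series:
    - {"turn":[0,0,0],"slide":[38,-11,0],"jaw":1}
    - {"turn":[0,0,0],"slide":[38,-11,0],"jaw":1}
    - {"turn":[0,0,3.6],"slide":[36,-11,0],"jaw":1}
    - {"turn":[0,0,0],"slide":[0,0,0],"jaw":1}
    - {"turn":[0,0,0],"slide":[0,0,0],"jaw":1}

```text
time_s: 19.45
ee_pos: [0.5787, 0.3187, 0.1269]
orientation: [-2.35, -2.084, 0.003]
force: [-0.4, -0.3, -4.6]
width: 0.0351
```

```bash
python3 g.py .583 .318 -.008 83;python3 ws.py w14
```

```text
t 19.45 pos [0.5787 0.3187 0.1269] yawx 83.13 tilt 0.09 F [-0.4 -0.3 -4.6] w 0.0351
slide mm [ -0.    4.5 134.9] (z-row [-0.001 -0.001 -1.   ] )
turn [-0.08  0.05  0.13]
```

View pics/w14b.png

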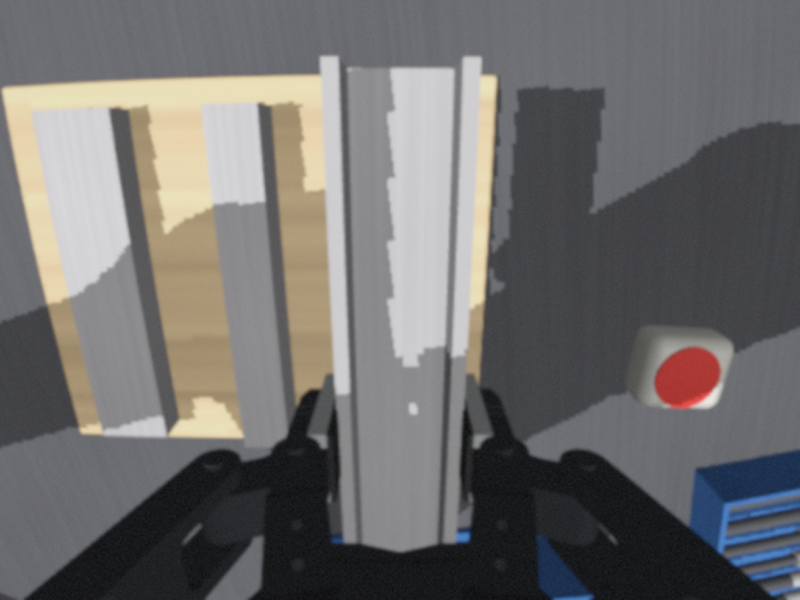

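>>> apply_moves:
  series:
    - {"turn":[0,0,0],"slide":[0,3,40],"jaw":1}
    - {"turn":[0,0,0],"slide":[0,0,35],"jaw":1}
    - {"turn":[0,0,0],"slide":[0,0,35],"jaw":1}
    - {"turn":[0,0,0],"slide":[0,0,10],"jaw":1}
    - {"turn":[0,0,0],"slide":[0,0,0],"jaw":1}

```text
time_s: 20.0
ee_pos: [0.5821, 0.3167, 0.0068]
orientation: [-2.353, -2.08, 0.004]
force: [-0.7, 0.1, -3.6]
width: 0.0353
```

>>> apply_moves:
  series:
    - {"turn":[0,0,0],"slide":[0,0,6],"jaw":1}
    - {"turn":[0,0,0],"slide":[0,0,2],"jaw":1}
    - {"turn":[0,0,0],"slide":[0,0,0],"jaw":1}
    - {"turn":[0,0,0],"slide":[0,0,0],"jaw":1}

```text
time_s: 20.4
ee_pos: [0.5828, 0.3179, 0.0006]
orientation: [2.352, 2.082, 0.002]
force: [-0.1, 0.6, -4.2]
width: 0.035
```

```bash
python3 g.py .583 .318 -.008 83
```

```text
t 20.4 pos [0.5828 0.3179 0.0006] yawx 83.03 tilt 0.07 F [-0.1  0.6 -4.2] w 0.0350
slide mm [0.1 0.2 8.6] (z-row [ 0.001  0.    -1.   ] )
turn [ 0.06 -0.03  0.03]
```

>>> apply_moves:
  series:
    - {"turn":[0,0,0],"slide":[0,0,4],"jaw":1}
    - {"turn":[0,0,0],"slide":[0,0,2],"jaw":1}
    - {"turn":[0,0,0],"slide":[0,0,1],"jaw":1}
    - {"turn":[0,0,0],"slide":[0,0,0],"jaw":1}
    - {"turn":[0,0,0],"slide":[0,0,0],"jaw":1}

```text
time_s: 20.9
ee_pos: [0.5824, 0.3179, -0.0063]
orientation: [2.352, 2.082, -0.0]
force: [-4.1, -2.1, 6.5]
width: 0.0352
```

Contact felt; releasing and rising.

>>> apply_moves:
  series:
    - {"turn":[0,0,0],"slide":[0,0,0],"jaw":-0.2}
    - {"turn":[0,0,0],"slide":[0,0,0],"jaw":-0.2}
    - {"turn":[0,0,0],"slide":[0,0,-20],"jaw":-0.2}
    - {"turn":[0,0,0],"slide":[0,0,-40],"jaw":-0.2}
    - {"turn":[0,0,0],"slide":[0,0,-40],"jaw":-0.2}

```text
time_s: 21.4
ee_pos: [0.5822, 0.3178, 0.0936]
orientation: [-2.352, -2.082, 0.001]
force: [0.9, -0.7, 0.8]
width: 0.051
```

>>> apply_moves:
  series:
    - {"turn":[0,0,0],"slide":[0,0,-45],"jaw":-0.2}
    - {"turn":[0,0,8.5],"slide":[-30,0,-5],"jaw":0}
    - {"turn":[0,0,8.5],"slide":[-30,0,0],"jaw":0}
    - {"turn":[0,0,8.5],"slide":[-40,0,0],"jaw":0}
    - {"turn":[0,0,8.5],"slide":[-40,0,0],"jaw":0}

```text
time_s: 21.9
ee_pos: [0.5328, 0.1874, 0.1428]
orientation: [2.862, 1.294, 0.002]
force: [1.3, -1.2, 0.3]
width: 0.0427
```

```bash
python3 g.py .583 -.002 .15 -2.5; python3 ws.py w15; python3 snap.py scene:s15
```

```text
t 21.9 pos [0.5328 0.1874 0.1428] yawx 48.66 tilt 0.06 F [ 1.3 -1.2  0.3] w 0.0427
slide mm [-109.1  162.8   -7.2] (z-row [ 0.001  0.    -1.   ] )
turn [ 2.000e-02 -6.000e-02  5.116e+01]
```

View pics/s15.png

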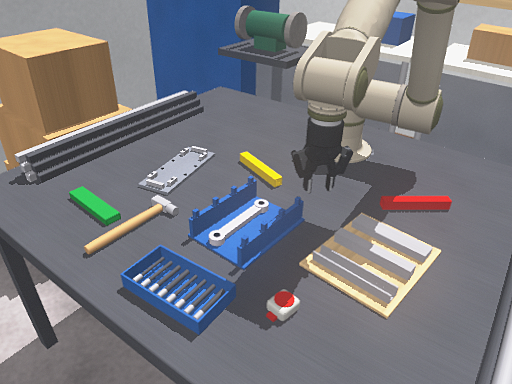

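>>> apply_moves:
  series:
    - {"turn":[0,0,8.5],"slide":[0,0,0],"jaw":0}
    - {"turn":[0,0,8.5],"slide":[0,0,0],"jaw":0}
    - {"turn":[0,0,8.5],"slide":[0,0,0],"jaw":0}
    - {"turn":[0,0,8.5],"slide":[0,0,0],"jaw":0}
    - {"turn":[0,0,8.5],"slide":[0,0,0],"jaw":0}

```text
time_s: 22.5
ee_pos: [0.5336, 0.1894, 0.143]
orientation: [-3.137, -0.171, -0.002]
force: [-0.2, 0.1, -0.2]
width: 0.0429
```

>>> apply_moves:
  series:
    - {"turn":[0,0,8.5],"slide":[0,0,0],"jaw":0}
    - {"turn":[0,0,0],"slide":[0,0,0],"jaw":0}

```text
time_s: 22.7
ee_pos: [0.5335, 0.1893, 0.1429]
orientation: [-3.141, 0.054, -0.001]
force: [-1.0, 0.7, -0.1]
width: 0.0428
```

```bash
python3 g.py .583 -.002 .15 -2.5
```

```text
t 22.7 pos [0.5335 0.1893 0.1429] yawx -1.98 tilt 0.05 F [-1.   0.7 -0.1] w 0.0428
slide mm [ 56.1 189.5  -7.1] (z-row [ 0.001  0.    -1.   ] )
turn [-0.02 -0.05  0.52]
```

>>> apply_moves:
  series:
    - {"turn":[0,0,0.5],"slide":[14,47,0],"jaw":0}
    - {"turn":[0,0,0],"slide":[14,47,0],"jaw":0}
    - {"turn":[0,0,0],"slide":[14,47,0],"jaw":0}
    - {"turn":[0,0,0],"slide":[14,47,0],"jaw":0}
    - {"turn":[0,0,0],"slide":[0,0,0],"jaw":0}

```text
time_s: 23.2
ee_pos: [0.5827, -0.0064, 0.1427]
orientation: [3.14, -0.068, 0.002]
force: [-0.3, 0.8, -1.1]
width: 0.0428
```

```bash
python3 g.py .583 -.002 .05 -2.5; python3 ws.py w16; python3 snap.py top:t16;python3 -c "
import cv2
im=cv2.imread('pics/t16.png');cv2.imwrite('pics/t16b.png',cv2.resize(im[100:260,100:400],None,fx=2.6,fy=2.6,interpolation=cv2.INTER_CUBIC))"
```

```text
t 23.2 pos [ 0.5827 -0.0064  0.1427] yawx -2.50 tilt 0.10 F [-0.3  0.8 -1.1] w 0.0428
slide mm [-0.  -4.5 92.7] (z-row [ 0.001 -0.001 -1.   ] )
turn [ 0.07 -0.08  0.  ]
```

View pics/w16b.png

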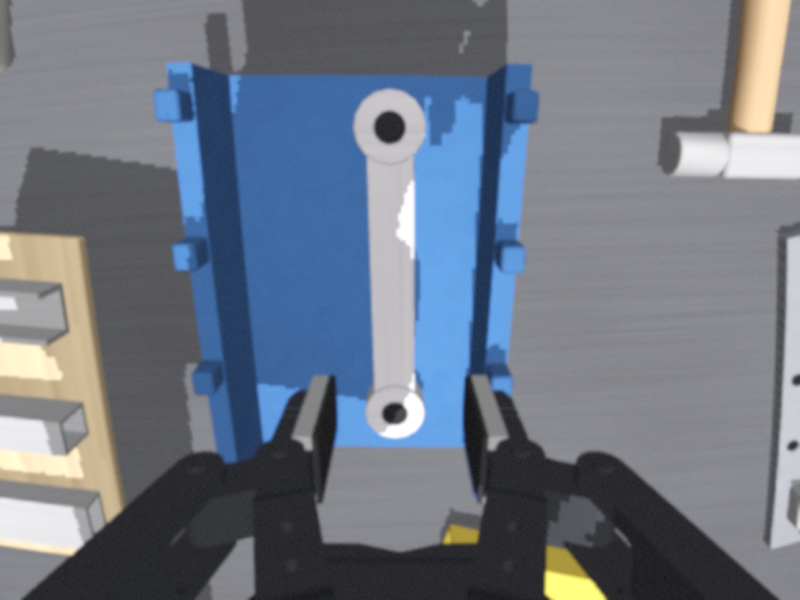

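View pics/t16b.png

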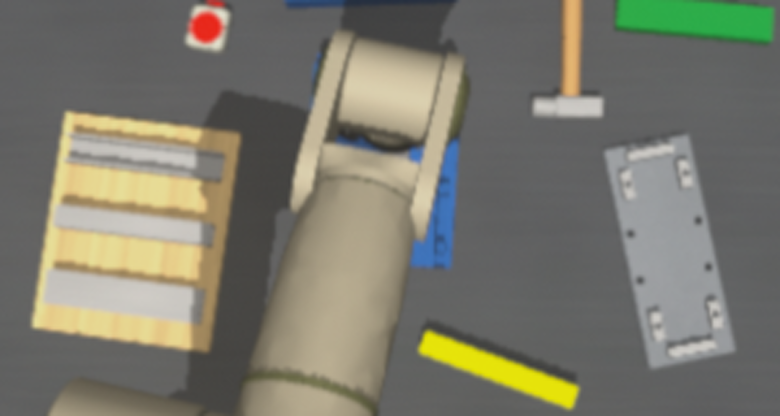

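```bash
python3 - <<'E'
from h import *
import pickle
p=pickle.load(open('w16.pkl','rb'))
uv=(np.array([(389.5,125),(395,412)])+.5)/1.5625-.5
w=p2w(p,uv,.026); print(w,w.mean(0),np.linalg.norm(w[0]-w[1]),np.degrees(np.arctan2(*(w[0]-w[1])[[1,0]])))
# all board pieces & jig from top images already
E
```

```text
[[ 6.73149413e-01 -5.47002042e-03  2.60000000e-02]
 [ 4.92658657e-01 -2.43015986e-04  2.60000000e-02]] [ 0.58290404 -0.00285652  0.026     ] 0.18056642718516167 -1.6588196422951835
```

```bash
python3 - <<'E'
from h import *
import pickle
from scipy.optimize import least_squares
from station import env
ps=env.camera_params('scene'); p=pickle.load(open('w6.pkl','rb'))
T=np.array([.579,.0142,.0476]);
uw=np.array([565,458])/1.5625; us=np.array([226.2,184.4])
f=lambda q:np.r_[w2p(p,T+q)[0]-uw,w2p(ps,T+q)[0]-us]
r=least_squares(f,[.05,0,.06]);print(r.x,r.fun)
for h in(.04,.05,.06,.07,.08,.09): print(h,w2p(p,T+[.05,0,h])[0]*1.5625,w2p(ps,T+[.05,0,h])[0])
E
python3 -c "
import cv2
im=cv2.imread('pics/w6.png');cv2.imwrite('pics/w6c.png',cv2.resize(im[200:384,100:410],None,fx=2.5,fy=2.5))
im=cv2.imread('pics/s6.png');cv2.imwrite('pics/s6d.png',cv2.resize(im[140:220,205:285],None,fx=9,fy=7.4,interpolation=cv2.INTER_CUBIC))"
```

```text
[0.03986437 0.0091126  0.06658275] [ 0.35053487  2.8101126  12.28920804 14.89622641]
0.04 [568.45199939 427.42733625] [233.03748551 208.93640549]
0.05 [580.2736577  448.30865265] [232.97343398 205.55797476]
0.06 [593.7599049  472.22516894] [232.90889665 202.14095092]
0.07 [609.25023392 499.82932204] [232.84387152 198.68478881]
0.08 [627.16040919 531.94053917] [232.77835676 195.18893614]
0.09 [647.98330592 569.57107726] [232.71235068 191.65283355]
```

View pics/w6c.png

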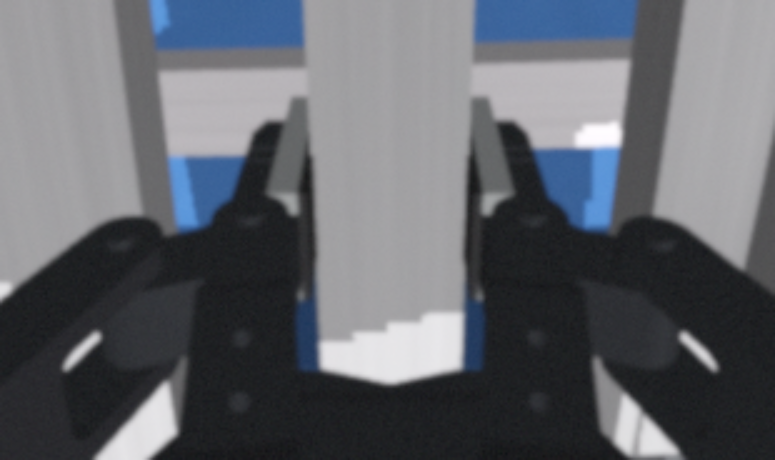

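View pics/s6d.png

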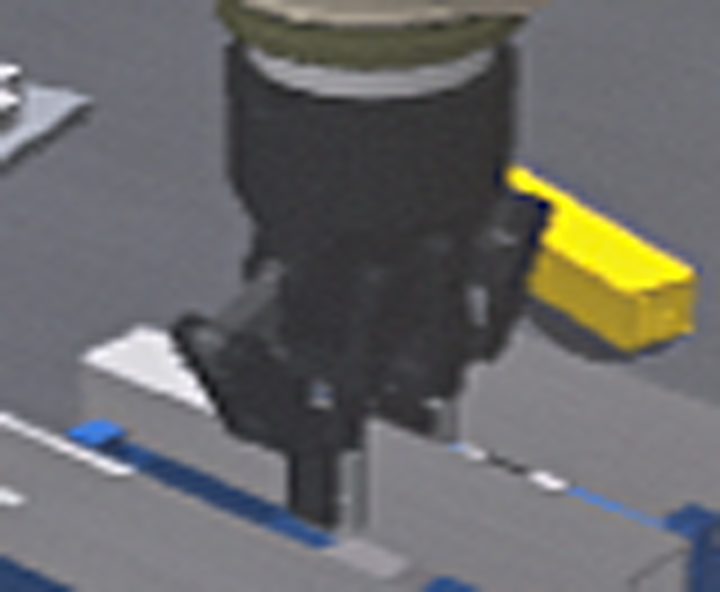

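```bash
python3 - <<'E'
from h import *
import pickle
p=pickle.load(open('w16.pkl','rb')); K,D,E=cam(p)
T=np.array([.5827,-.0064,.1427])
print('cam rel',(E[:3,3]-T).round(4))
pts=np.array([(335,375),(465,375),(205,453),(160,470),(100,515),(50,555),(5,595),(598,452),(640,470),(700,515),(750,555)])
uv=(pts+.5)/1.5625-.5
n=cv2.undistortPoints(uv.reshape(-1,1,2),K,D)[:,0]; d=np.c_[n,np.ones(len(n))]@E[:3,:3].T
for c in (0,.006,.012):
    s=(T[0]+c-E[0,3])/d[:,0]; w=E[:3,3]+d*s[:,None]-T
    print(c); print((w[:,1:]*1e3).round(1).tolist())
E
```

```text
cam rel [ 0.084 -0.004  0.158]
0
[[23.7, -1.5], [-24.6, 2.4], [56.1, 44.3], [66.3, 51.8], [73.9, 69.2], [78.8, 82.0], [81.9, 93.2], [-55.3, 50.3], [-63.3, 58.7], [-69.9, 75.6], [-74.0, 87.9]]
0.006
[[21.8, 9.9], [-23.2, 13.6], [51.8, 52.4], [61.3, 59.4], [68.3, 75.5], [72.9, 87.5], [75.8, 97.8], [-51.7, 58.0], [-59.1, 65.8], [-65.2, 81.5], [-69.0, 92.9]]
0.012
[[19.8, 21.3], [-21.7, 24.7], [47.5, 60.6], [56.3, 67.0], [62.8, 81.8], [67.0, 92.9], [69.7, 102.5], [-48.0, 65.7], [-54.8, 72.9], [-60.5, 87.4], [-64.0, 97.9]]
```

```bash
python3 - <<'E'
from h import *
from station import env
import pickle
np.set_printoptions(precision=4,suppress=True)
p=env.camera_params('top')
L=np.array([(128,76),(117,193),(108,312),(100,450)]);Rr=np.array([(398,88),(391,218),(383,345),(375,480)])
f=lambda a:p2w(p,(a+.5)/5.4-.5+np.array([200,110]),.078)
l,r=f(L),f(Rr); print(l,r,(l+r)/2)
q=pickle.load(open('w16.pkl','rb'))
pts=np.array([(185,105),(188,255),(208,377),(522,105),(511,257),(500,377)])
# lug tops
pts=np.array([(168,104),(187,255),(207,377),(524,105),(511,256),(499,376)])
print(p2w(q,(pts+.5)/1.5625-.5,.078))
E
```

```text
[[0.6941 0.0909 0.078 ]
 [0.6244 0.0961 0.078 ]
 [0.5543 0.1001 0.078 ]
 [0.474  0.1034 0.078 ]] [[ 0.6877 -0.0672  0.078 ]
 [ 0.6106 -0.0635  0.078 ]
 [ 0.5362 -0.0593  0.078 ]
 [ 0.458  -0.0552  0.078 ]] [[0.6909 0.0119 0.078 ]
 [0.6175 0.0163 0.078 ]
 [0.5453 0.0204 0.078 ]
 [0.466  0.0241 0.078 ]]
[[ 0.6865  0.0919  0.078 ]
 [ 0.6172  0.0951  0.078 ]
 [ 0.5507  0.0969  0.078 ]
 [ 0.6782 -0.0661  0.078 ]
 [ 0.6098 -0.062   0.078 ]
 [ 0.545  -0.0579  0.078 ]]
```

>>> apply_moves:
  series:
    - {"turn":[0,0,-0.8],"slide":[0,-7,20],"jaw":0.16}
    - {"turn":[0,0,0],"slide":[0,0,30],"jaw":0.16}
    - {"turn":[0,0,0],"slide":[0,0,30],"jaw":0.16}
    - {"turn":[0,0,0],"slide":[0,0,0],"jaw":0.16}

```text
time_s: 23.7
ee_pos: [0.5794, 0.0076, 0.0595]
orientation: [-3.14, 0.039, 0.011]
force: [-0.4, 0.9, 0.0]
width: 0.0361
```

```bash
python3 g.py .583 .001 .0 -1.7; python3 ws.py w17
```

```text
t 23.7 pos [0.5794 0.0076 0.0595] yawx -1.43 tilt 0.40 F [-0.4  0.9  0. ] w 0.0361
slide mm [ 4.2  6.6 59.5] (z-row [-0.007  0.002 -1.   ] )
turn [-0.08  0.39  0.27]
```

View pics/w17b.png

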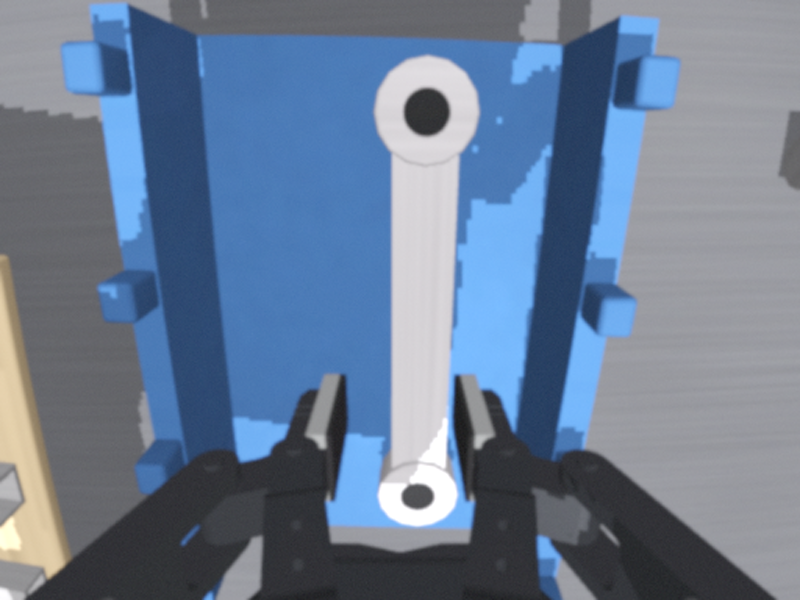

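>>> apply_moves:
  series:
    - {"turn":[0,0,0],"slide":[4,6,20],"jaw":0.16}
    - {"turn":[0,0,0],"slide":[0,0,0],"jaw":0.16}
    - {"turn":[0,0,0],"slide":[0,0,0],"jaw":0.16}

```text
time_s: 24.05
ee_pos: [0.586, -0.0, 0.0443]
orientation: [3.141, -0.044, 0.002]
force: [0.5, 0.6, 1.1]
width: 0.0357
```

```bash
python3 g.py .583 .001 .0 -1.7
```

```text
t 24.05 pos [ 0.586  -0.      0.0443] yawx -1.61 tilt 0.09 F [0.5 0.6 1.1] w 0.0357
slide mm [-3.1 -1.  44.3] (z-row [ 0.002 -0.    -1.   ] )
turn [ 0.01 -0.09  0.09]
```

>>> apply_moves:
  series:
    - {"turn":[0,0,0],"slide":[-2,-1,15],"jaw":0.16}
    - {"turn":[0,0,0],"slide":[0,0,12],"jaw":0.16}
    - {"turn":[0,0,0],"slide":[0,0,5],"jaw":0.16}
    - {"turn":[0,0,0],"slide":[0,0,0],"jaw":0.16}
    - {"turn":[0,0,0],"slide":[0,0,0],"jaw":0.16}

```text
time_s: 24.55
ee_pos: [0.5838, 0.0006, 0.0114]
orientation: [3.141, -0.046, 0.001]
force: [-0.8, -0.0, 0.9]
width: 0.036
```

```bash
python3 g.py .583 .001 -.002 -1.7;  python3 ws.py w18
```

```text
t 24.55 pos [0.5838 0.0006 0.0114] yawx -1.67 tilt 0.04 F [-0.8 -0.   0.9] w 0.0360
slide mm [-0.8 -0.4 13.4] (z-row [ 0.001 -0.    -1.   ] )
turn [ 0.01 -0.04  0.03]
```

View pics/w18b.png

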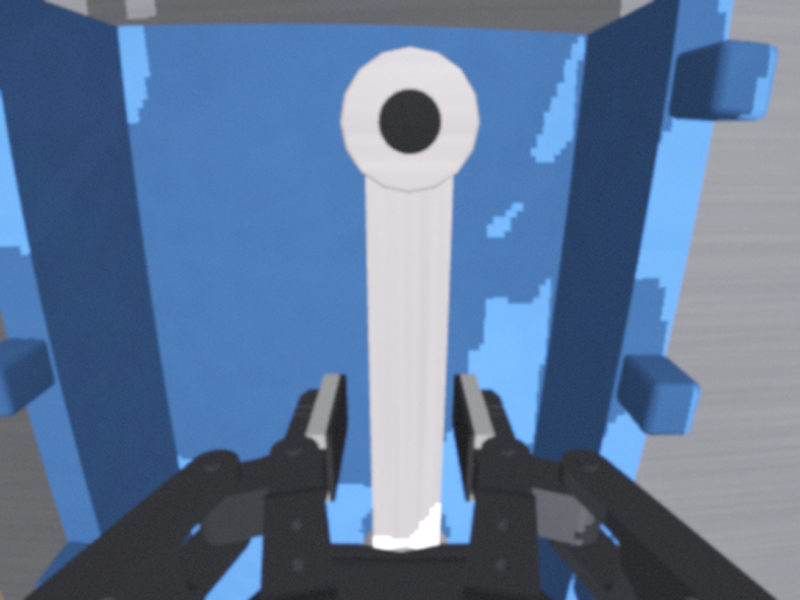

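Fingers straddle the bar and clear the right wall so far. Descending slowly, watching force.

>>> apply_moves:
  series:
    - {"turn":[0,0,0],"slide":[0,0,6],"jaw":0.16}
    - {"turn":[0,0,0],"slide":[0,0,4],"jaw":0.16}
    - {"turn":[0,0,0],"slide":[0,0,0],"jaw":0.16}

```text
time_s: 24.9
ee_pos: [0.583, 0.0007, 0.0001]
orientation: [-3.141, 0.046, 0.002]
force: [0.0, -0.7, 0.3]
width: 0.0362
```

>>> apply_moves:
  series:
    - {"turn":[0,0,0],"slide":[0,0,2],"jaw":0.16}
    - {"turn":[0,0,0],"slide":[0,0,0],"jaw":0.16}
    - {"turn":[0,0,0],"slide":[0,0,0],"jaw":0.16}

```text
time_s: 25.2
ee_pos: [0.5835, 0.0006, -0.0012]
orientation: [3.141, -0.046, 0.0]
force: [0.6, -0.4, -0.0]
width: 0.0358
```

```bash
python3 g.py .583 .001 -.002 -1.7;  python3 ws.py w19; python3 snap.py scene:s19; python3 -c "
import cv2
im=cv2.imread('pics/s19.png');cv2.imwrite('pics/s19c.png',cv2.resize(im[140:265,190:310],None,fx=6,fy=4.8,interpolation=cv2.INTER_CUBIC))"
```

```text
t 25.2 pos [ 0.5835  0.0006 -0.0012] yawx -1.67 tilt 0.00 F [ 0.6 -0.4 -0. ] w 0.0358
slide mm [-0.5 -0.3  0.8] (z-row [ 0. -0. -1.] )
turn [ 0.   -0.    0.03]
```

View pics/s19c.png

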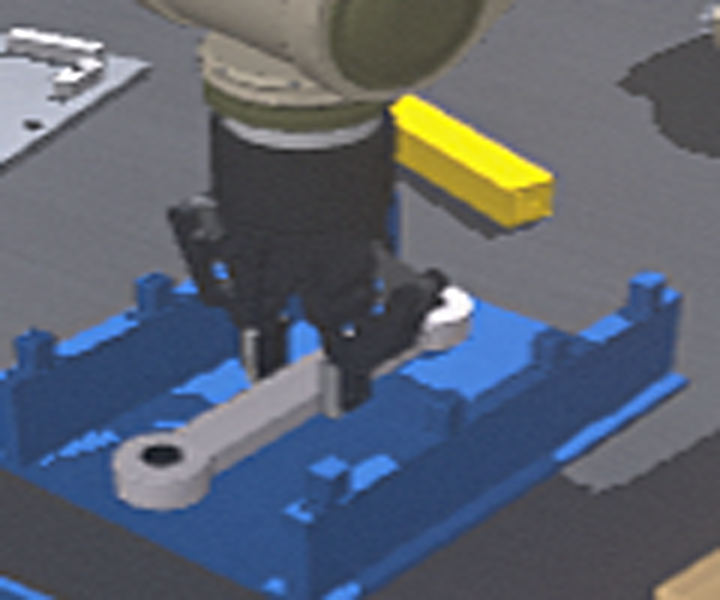

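View pics/w19b.png

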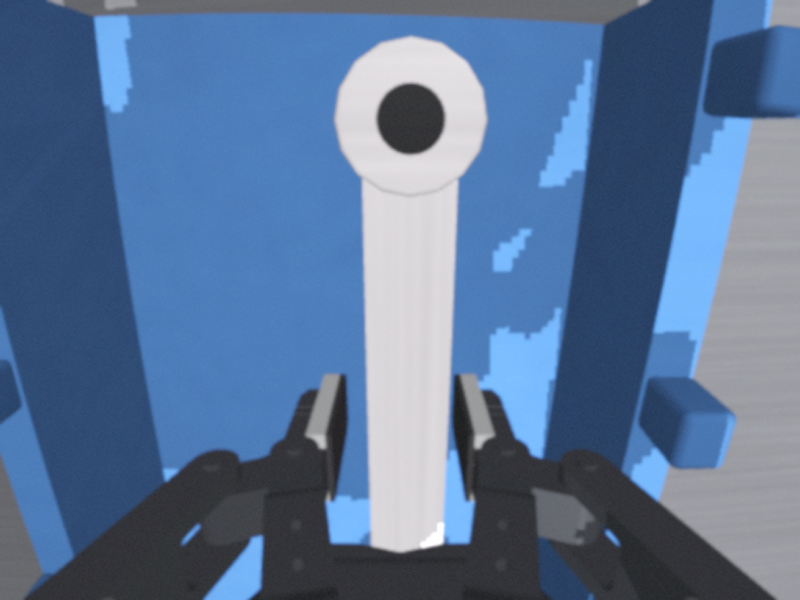

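>>> apply_moves:
  series:
    - {"turn":[0,0,0],"slide":[0,0,3],"jaw":0.16}
    - {"turn":[0,0,0],"slide":[0,0,0],"jaw":0.16}
    - {"turn":[0,0,0],"slide":[0,0,0],"jaw":0.16}

```text
time_s: 25.6
ee_pos: [0.5834, 0.0006, -0.0043]
orientation: [-3.141, 0.046, 0.0]
force: [-0.3, 0.7, -0.2]
width: 0.0357
```

>>> apply_moves:
  series:
    - {"turn":[0,0,0],"slide":[0,0,0],"jaw":1}
    - {"turn":[0,0,0],"slide":[0,0,0],"jaw":1}
    - {"turn":[0,0,0],"slide":[0,0,0],"jaw":1}
    - {"turn":[0,0,0],"slide":[0,0,0],"jaw":1}

```text
time_s: 26.0
ee_pos: [0.5836, 0.0005, -0.0039]
orientation: [3.141, -0.046, 0.001]
force: [-1.8, -1.4, 5.3]
width: 0.0246
```

```bash
python3 g.py .583 .001 -.002 -1.7
```

```text
t 26.0 pos [ 5.836e-01  5.000e-04 -3.900e-03] yawx -1.67 tilt 0.03 F [-1.8 -1.4  5.3] w 0.0246
slide mm [-0.6 -0.5 -1.9] (z-row [ 0.001 -0.    -1.   ] )
turn [ 0.01 -0.03  0.03]
```

>>> apply_moves:
  series:
    - {"turn":[0,0,0],"slide":[0,0,0],"jaw":1}
    - {"turn":[0,0,0],"slide":[0,0,-10],"jaw":1}
    - {"turn":[0,0,0],"slide":[0,0,-15],"jaw":1}
    - {"turn":[0,0,0],"slide":[0,0,0],"jaw":1}
  force: 70

```text
time_s: 26.4
ee_pos: [0.5845, 0.0005, 0.023]
orientation: [3.141, -0.046, 0.005]
force: [-0.2, 0.0, -3.8]
width: 0.0241
```

>>> apply_moves:
  series:
    - {"turn":[0,0,0],"slide":[0,0,-30],"jaw":1}
    - {"turn":[0,0,0],"slide":[0,0,-35],"jaw":1}
    - {"turn":[0,0,0],"slide":[0,0,-30],"jaw":1}
    - {"turn":[0,0,0],"slide":[0,0,0],"jaw":1}
    - {"turn":[0,0,0],"slide":[0,0,0],"jaw":1}

```text
time_s: 26.9
ee_pos: [0.583, 0.0008, 0.1151]
orientation: [-3.141, 0.046, 0.001]
force: [-0.6, 0.6, -4.5]
width: 0.0237
```

```bash
python3 g.py .4745 -.3448 .115 11.5; python3 ws.py w20;python3 snap.py top:t20;python3 -c "
import cv2
im=cv2.imread('pics/t20.png');cv2.imwrite('pics/t20b.png',cv2.resize(im[145:250,320:400],None,fx=7,fy=5.6,interpolation=cv2.INTER_CUBIC))"
```

```text
t 26.9 pos [0.583  0.0008 0.1151] yawx -1.67 tilt 0.04 F [-0.6  0.6 -4.5] w 0.0237
slide mm [-9.840e+01  3.486e+02  1.000e-01] (z-row [-0.001  0.    -1.   ] )
turn [-1.000e-02  3.000e-02 -1.317e+01]
```

View pics/w20b.png

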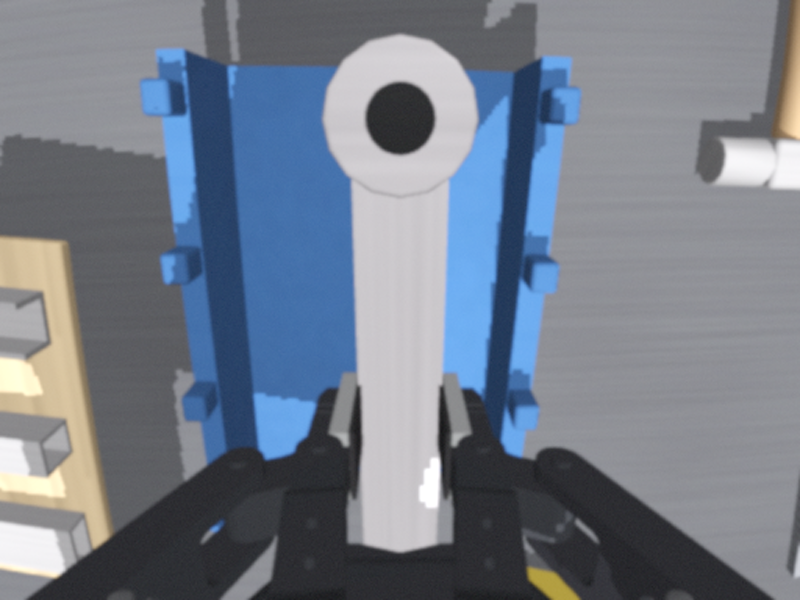

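View pics/t20b.png

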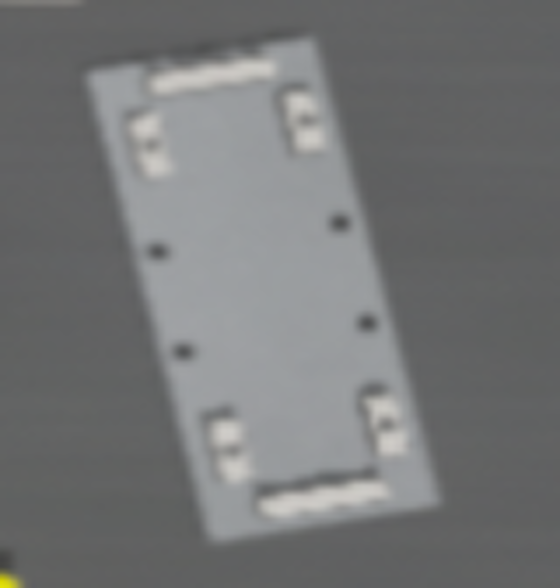

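>>> apply_moves:
  series:
    - {"turn":[0,0,0],"slide":[-12,43,0],"jaw":1}
    - {"turn":[0,0,0],"slide":[-12,43,0],"jaw":1}
    - {"turn":[0,0,0],"slide":[-12,43,0],"jaw":1}
    - {"turn":[0,0,0],"slide":[-12,43,0],"jaw":1}
    - {"turn":[0,0,0],"slide":[-12,43,0],"jaw":1}

```text
time_s: 27.5
ee_pos: [0.5158, -0.2137, 0.1142]
orientation: [-3.14, 0.046, 0.004]
force: [0.8, -0.9, -4.2]
width: 0.024
```

>>> apply_moves:
  series:
    - {"turn":[0,0,0],"slide":[-12,43,0],"jaw":1}
    - {"turn":[0,0,0],"slide":[-12,43,0],"jaw":1}
    - {"turn":[0,0,-6.6],"slide":[-14,44,0],"jaw":1}
    - {"turn":[0,0,-6.6],"slide":[0,0,0],"jaw":1}
    - {"turn":[0,0,0],"slide":[0,0,0],"jaw":1}

```text
time_s: 28.0
ee_pos: [0.4743, -0.3417, 0.1139]
orientation: [-3.123, -0.314, 0.003]
force: [0.3, 1.0, -4.5]
width: 0.0243
```

```bash
python3 g.py .4745 -.3448 .05 11.5; python3 ws.py w21; python3 - <<'E'
from h import *
from station import env
p=env.camera_params('top')
q=lambda a,z:p2w(p,(np.array(a)+.5)/[7,5.6]-.5+np.array([320,145]),z)
w=q([(88,73),(316,37),(440,505),(212,543)],.010); print('plate',w.mean(0))
w=q([(213,75),(322,494)],.024); print('stops',w.mean(0),np.linalg.norm(w[0]-w[1]),np.degrees(np.arctan2(*(w[0]-w[1])[[1,0]])))
w=q([(150,146),(304,121),(387,424),(230,450)],.024); print('guides',w.mean(0),np.degrees(np.arctan2(*(w[0]+w[1]-w[2]-w[3])[[1,0]])))
E
```

```text
t 28.0 pos [ 0.4743 -0.3417  0.1139] yawx 11.47 tilt 0.18 F [ 0.3  1.  -4.5] w 0.0243
slide mm [-0.4  3.2 63.9] (z-row [-0.002  0.002 -1.   ] )
turn [-0.16  0.09 -0.03]
plate [ 0.47370077 -0.34483683  0.01      ]
stops [ 0.47523107 -0.34328619  0.024     ] 0.24743659947030552 11.265436945879033
guides [ 0.47442688 -0.34341254  0.024     ] 11.639925836137234
```

View pics/w21b.png

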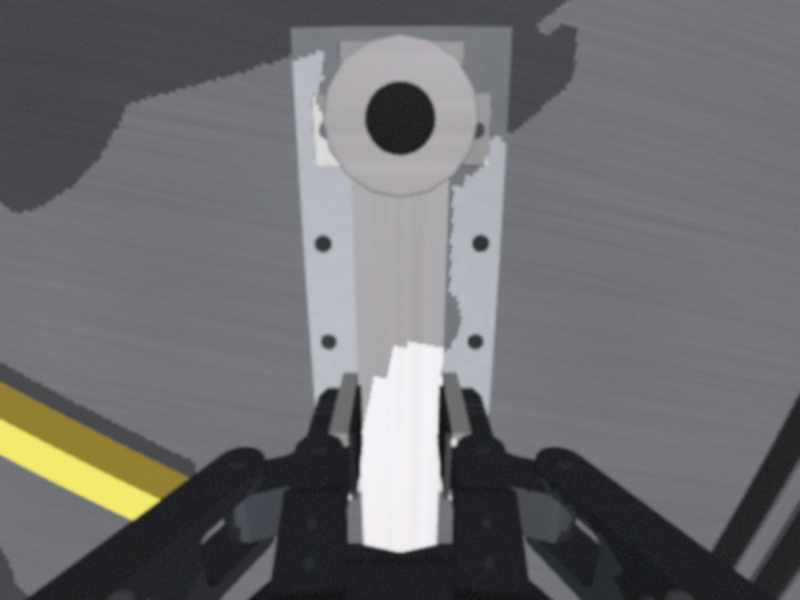

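```bash
python3 - <<'E'
from h import *
import pickle
p=pickle.load(open('w21.pkl','rb'))
w=p2w(p,(np.array([(323,243),(481,243),(475,341.5),(328.5,341.5)])+.5)/1.5625-.5,.01);print(w,w.mean(0))
d=w[0]+w[1]-w[2]-w[3];print(np.degrees(np.arctan2(d[1],d[0])))
w=p2w(p,(np.array([(400,117)])+.5)/1.5625-.5,.1340);print(w)
E
```

```text
[[ 0.49207961 -0.29456255  0.01      ]
 [ 0.50984217 -0.38141961  0.01      ]
 [ 0.45066396 -0.39321942  0.01      ]
 [ 0.43294822 -0.30677184  0.01      ]] [ 0.47138349 -0.34399335  0.01      ]
11.471502690013352
[[ 0.56192379 -0.32463114  0.134     ]]
```

>>> apply_moves:
  series:
    - {"turn":[0,0,0],"slide":[-1,2,30],"jaw":1}
    - {"turn":[0,0,0],"slide":[0,0,30],"jaw":1}
    - {"turn":[0,0,0],"slide":[0,0,18],"jaw":1}
    - {"turn":[0,0,0],"slide":[0,0,0],"jaw":1}
    - {"turn":[0,0,0],"slide":[0,0,0],"jaw":1}

```text
time_s: 28.55
ee_pos: [0.4753, -0.3429, 0.0381]
orientation: [-3.126, -0.315, 0.0]
force: [-0.5, -0.4, -3.1]
width: 0.0237
```

```bash
python3 g.py .473 -.344 .0 11.5; python3 ws.py w22
```

```text
t 28.55 pos [ 0.4753 -0.3429  0.0381] yawx 11.50 tilt 0.01 F [-0.5 -0.4 -3.1] w 0.0237
slide mm [-2.5  0.6 38.1] (z-row [-0.  0. -1.] )
turn [-0.01  0.   -0.  ]
```

View pics/w22b.png

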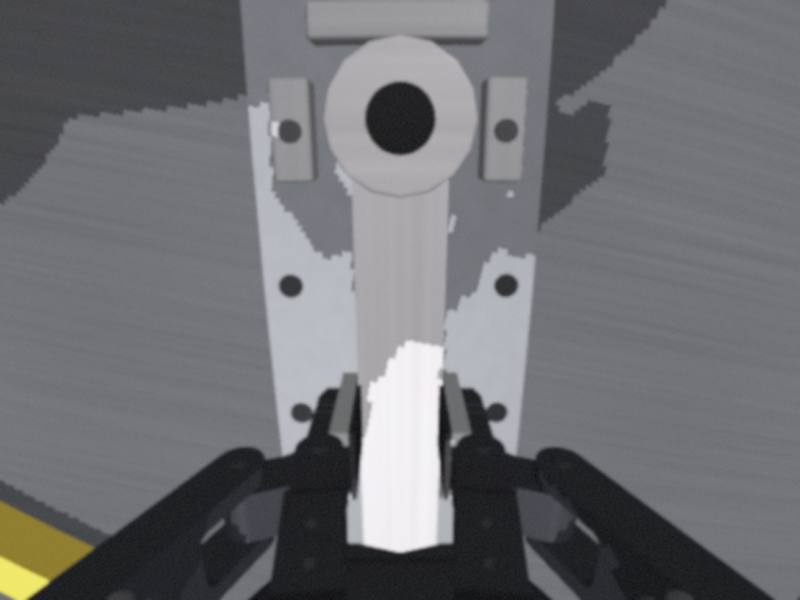

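>>> apply_moves:
  series:
    - {"turn":[0,0,0],"slide":[-2,0,12],"jaw":1}
    - {"turn":[0,0,0],"slide":[0,0,12],"jaw":1}
    - {"turn":[0,0,0],"slide":[0,0,7],"jaw":1}
    - {"turn":[0,0,0],"slide":[0,0,0],"jaw":1}
    - {"turn":[0,0,0],"slide":[0,0,0],"jaw":1}

```text
time_s: 29.1
ee_pos: [0.4729, -0.344, 0.0067]
orientation: [-3.126, -0.315, 0.0]
force: [0.3, -0.0, -3.6]
width: 0.0239
```

```bash
python3 g.py .473 -.344 .0 11.5; python3 ws.py w23
```

```text
t 29.1 pos [ 0.4729 -0.344   0.0067] yawx 11.51 tilt 0.00 F [ 0.3 -0.  -3.6] w 0.0239
slide mm [0.1 0.  6.7] (z-row [-0.  0. -1.] )
turn [-0.    0.    0.01]
```

View pics/w23b.png

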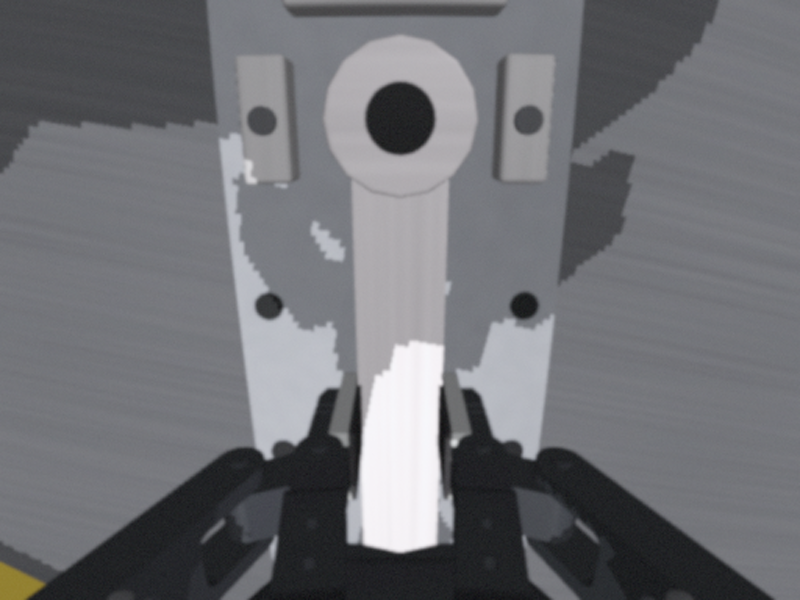

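>>> apply_moves:
  series:
    - {"turn":[0,0,0],"slide":[0,0,4],"jaw":1}
    - {"turn":[0,0,0],"slide":[0,0,2],"jaw":1}
    - {"turn":[0,0,0],"slide":[0,0,1],"jaw":1}
    - {"turn":[0,0,0],"slide":[0,0,0],"jaw":1}
    - {"turn":[0,0,0],"slide":[0,0,0],"jaw":1}

```text
time_s: 29.65
ee_pos: [0.4728, -0.3439, 0.0003]
orientation: [3.126, 0.316, -0.0]
force: [-4.0, 2.2, 3.9]
width: 0.024
```

Contact (force rose by about 8 N). Release, rise and check.

>>> apply_moves:
  series:
    - {"turn":[0,0,0],"slide":[0,0,0],"jaw":0.1}
    - {"turn":[0,0,0],"slide":[0,0,0],"jaw":0.1}
    - {"turn":[0,0,0],"slide":[0,0,0],"jaw":0.1}
    - {"turn":[0,0,0],"slide":[0,0,-15],"jaw":0.1}
    - {"turn":[0,0,0],"slide":[0,0,-40],"jaw":0.1}
  force: 50

```text
time_s: 30.15
ee_pos: [0.4716, -0.3427, 0.0535]
orientation: [-3.121, -0.315, 0.005]
force: [0.4, -0.3, 0.5]
width: 0.0386
```

>>> apply_moves:
  series:
    - {"turn":[0,0,0],"slide":[0,0,-50],"jaw":0.1}
    - {"turn":[0,0,0],"slide":[0,0,-40],"jaw":0.1}
    - {"turn":[0,0,0],"slide":[0,0,0],"jaw":0.1}
    - {"turn":[0,0,0],"slide":[0,0,0],"jaw":0.1}

```text
time_s: 30.55
ee_pos: [0.473, -0.3441, 0.1462]
orientation: [3.124, 0.315, 0.002]
force: [0.1, 0.3, -0.5]
width: 0.0385
```

```bash
python3 g.py .583 .318 .14 83; python3 ws.py w24; python3 snap.py scene:s24
```

```text
t 30.55 pos [ 0.473  -0.3441  0.1462] yawx 11.53 tilt 0.13 F [ 0.1  0.3 -0.5] w 0.0385
slide mm [ 240.  -626.8    5.2] (z-row [ 0.002 -0.002 -1.   ] )
turn [ 1.400e-01  1.000e-02 -7.147e+01]
```

View pics/w24b.png

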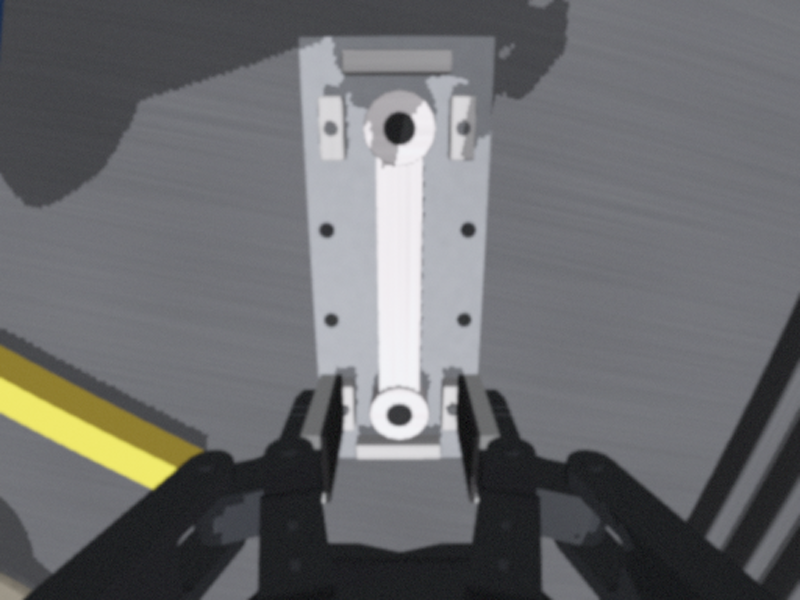

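View pics/s24.png

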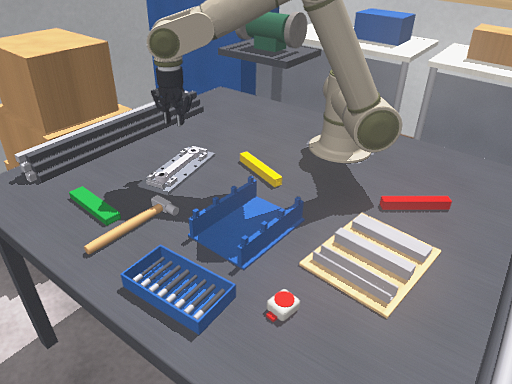

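```bash
python3 - <<'E'
from h import *
import pickle
p=pickle.load(open('w24.pkl','rb'))
f=lambda a,z:p2w(p,(np.array(a)+.5)/1.5625-.5,z)
w=f([(399,127),(399.5,414)],.03);print(w.mean(0),np.linalg.norm(w[0]-w[1]),np.degrees(np.arctan2(*(w[0]-w[1])[[1,0]])))
w=f([(326.5,230),(468,230),(464,320),(331,320)],.01);print('holes',w.mean(0))
w=f([(398,73),(399,446)],.024);print('stops inner',w,w.mean(0),np.linalg.norm(w[0]-w[1]))
E
```

```text
[ 0.4719814  -0.34499339  0.03      ] 0.18071122855706026 11.666612426989628
holes [ 0.47115908 -0.34396198  0.01      ]
stops inner [[ 0.58813261 -0.32051376  0.024     ]
 [ 0.35399624 -0.36896328  0.024     ]] [ 0.47106443 -0.34473852  0.024     ] 0.23909662318461625
```

>>> apply_moves:
  series:
    - {"turn":[0,0,-8.5],"slide":[0,0,0],"jaw":-0.2}
    - {"turn":[0,0,-8.5],"slide":[0,0,0],"jaw":-0.2}
    - {"turn":[0,0,-8.5],"slide":[0,0,0],"jaw":-0.2}
    - {"turn":[0,0,-8.5],"slide":[0,0,0],"jaw":-0.2}
    - {"turn":[0,0,-8.5],"slide":[0,0,0],"jaw":-0.2}

```text
time_s: 31.15
ee_pos: [0.4724, -0.3435, 0.1434]
orientation: [-2.792, -1.434, 0.001]
force: [0.6, 0.9, 0.7]
width: 0.0512
```

>>> apply_moves:
  series:
    - {"turn":[0,0,-8.5],"slide":[0,0,0],"jaw":-0.2}
    - {"turn":[0,0,-8.5],"slide":[0,0,0],"jaw":-0.2}
    - {"turn":[0,0,-8.5],"slide":[0,0,0],"jaw":-0.2}
    - {"turn":[0,0,-3.5],"slide":[0,0,0],"jaw":-0.2}
    - {"turn":[0,0,0],"slide":[0,0,0],"jaw":-0.2}

```text
time_s: 31.65
ee_pos: [0.4725, -0.3435, 0.1435]
orientation: [-2.35, -2.081, 0.0]
force: [-0.2, 0.2, 0.5]
width: 0.0515
```

```bash
python3 g.py .5824 .3179 .14 83.03
```

```text
t 31.65 pos [ 0.4725 -0.3435  0.1435] yawx 83.04 tilt 0.14 F [-0.2  0.2  0.5] w 0.0515
slide mm [669.9  29.    4.6] (z-row [-0.002  0.002 -1.   ] )
turn [-0.11 -0.09  0.01]
```

>>> apply_moves:
  series:
    - {"turn":[0,0,0],"slide":[44,2,0],"jaw":-0.2}
    - {"turn":[0,0,0],"slide":[44,2,0],"jaw":-0.2}
    - {"turn":[0,0,0],"slide":[44,2,0],"jaw":-0.2}
    - {"turn":[0,0,0],"slide":[44,2,0],"jaw":-0.2}
    - {"turn":[0,0,0],"slide":[44,2,0],"jaw":-0.2}

```text
time_s: 32.15
ee_pos: [0.5092, -0.1249, 0.1442]
orientation: [-2.354, -2.078, 0.001]
force: [1.2, 1.0, 0.6]
width: 0.0512
```

>>> apply_moves:
  series:
    - {"turn":[0,0,0],"slide":[44,2,0],"jaw":-0.2}
    - {"turn":[0,0,0],"slide":[44,2,0],"jaw":-0.2}
    - {"turn":[0,0,0],"slide":[44,2,0],"jaw":-0.2}
    - {"turn":[0,0,0],"slide":[44,2,0],"jaw":-0.2}
    - {"turn":[0,0,0],"slide":[44,2,0],"jaw":-0.2}

```text
time_s: 32.65
ee_pos: [0.5458, 0.0922, 0.1442]
orientation: [-2.354, -2.079, 0.001]
force: [0.4, -0.3, 0.5]
width: 0.0514
```

>>> apply_moves:
  series:
    - {"turn":[0,0,0],"slide":[44,2,0],"jaw":-0.2}
    - {"turn":[0,0,0],"slide":[44,2,0],"jaw":-0.2}
    - {"turn":[0,0,0],"slide":[44,2,0],"jaw":-0.2}
    - {"turn":[0,0,0],"slide":[44,2,0],"jaw":-0.2}
    - {"turn":[0,0,0],"slide":[40,1,0],"jaw":-0.2}

```text
time_s: 33.15
ee_pos: [0.5809, 0.3057, 0.1438]
orientation: [-2.354, -2.08, 0.002]
force: [0.8, -0.3, 1.2]
width: 0.0509
```

>>> apply_moves:
  series:
    - {"turn":[0,0,0],"slide":[0,0,0],"jaw":-0.2}
    - {"turn":[0,0,0],"slide":[0,0,0],"jaw":-0.2}

```text
time_s: 33.35
ee_pos: [0.5808, 0.3041, 0.1436]
orientation: [-2.352, -2.082, 0.003]
force: [-0.5, -0.4, 1.7]
width: 0.051
```

```bash
python3 g.py .5824 .3179 -.006 83.03; python3 ws.py w25
```

```text
t 33.35 pos [0.5808 0.3041 0.1436] yawx 83.02 tilt 0.11 F [-0.5 -0.4  1.7] w 0.0510
slide mm [ 14.1   0.2 149.6] (z-row [-0.002 -0.001 -1.   ] )
turn [-0.1   0.06 -0.01]
```

View pics/w25b.png

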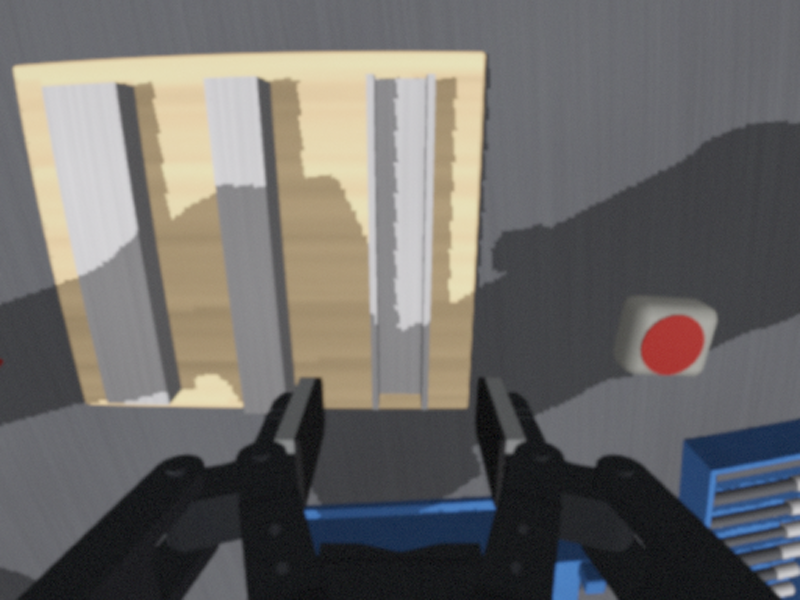

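>>> apply_moves:
  series:
    - {"turn":[0,0,0],"slide":[14,0,20],"jaw":-0.2}
    - {"turn":[0,0,0],"slide":[0,0,40],"jaw":-0.2}
    - {"turn":[0,0,0],"slide":[0,0,35],"jaw":-0.2}
    - {"turn":[0,0,0],"slide":[0,0,25],"jaw":-0.2}
    - {"turn":[0,0,0],"slide":[0,0,0],"jaw":-0.2}

```text
time_s: 33.9
ee_pos: [0.5812, 0.3155, 0.0211]
orientation: [-2.353, -2.078, 0.011]
force: [0.6, 1.2, -0.4]
width: 0.0511
```

>>> apply_moves:
  series:
    - {"turn":[0,0,0],"slide":[0,0,0],"jaw":-0.2}
    - {"turn":[0,0,0],"slide":[0,0,0],"jaw":-0.2}

```text
time_s: 34.1
ee_pos: [0.5841, 0.3174, 0.027]
orientation: [2.352, 2.08, 0.005]
force: [0.3, -0.6, 0.5]
width: 0.0515
```

```bash
python3 g.py .5824 .3179 -.006 83.03
```

```text
t 34.1 pos [0.5841 0.3174 0.027 ] yawx 82.97 tilt 0.19 F [ 0.3 -0.6  0.5] w 0.0515
slide mm [ 0.2 -1.9 33. ] (z-row [ 0.003  0.001 -1.   ] )
turn [ 0.17 -0.08 -0.06]
```

>>> apply_moves:
  series:
    - {"turn":[0,0,0],"slide":[0,-1,14],"jaw":-0.2}
    - {"turn":[0,0,0],"slide":[0,0,10],"jaw":-0.2}
    - {"turn":[0,0,0],"slide":[0,0,7],"jaw":-0.2}
    - {"turn":[0,0,0],"slide":[0,0,0],"jaw":-0.2}
    - {"turn":[0,0,0],"slide":[0,0,0],"jaw":-0.2}

```text
time_s: 34.6
ee_pos: [0.582, 0.3178, -0.0063]
orientation: [-2.352, -2.082, 0.0]
force: [0.2, -0.5, 0.9]
width: 0.0512
```

```bash
python3 g.py .5824 .3179 -.006 83.03
```

```text
t 34.6 pos [ 0.582   0.3178 -0.0063] yawx 83.02 tilt 0.01 F [ 0.2 -0.5  0.9] w 0.0512
slide mm [ 0.2  0.3 -0.3] (z-row [-0. -0. -1.] )
turn [-0.01  0.   -0.01]
```

>>> apply_moves:
  series:
    - {"turn":[0,0,0],"slide":[0,0,0],"jaw":1}
    - {"turn":[0,0,0],"slide":[0,0,0],"jaw":1}
    - {"turn":[0,0,0],"slide":[0,0,0],"jaw":1}
    - {"turn":[0,0,0],"slide":[0,0,-15],"jaw":1}
    - {"turn":[0,0,0],"slide":[0,0,-35],"jaw":1}

```text
time_s: 35.1
ee_pos: [0.5798, 0.317, 0.0415]
orientation: [-2.35, -2.08, 0.011]
force: [0.3, 0.3, -3.7]
width: 0.0353
```

>>> apply_moves:
  series:
    - {"turn":[0,0,0],"slide":[0,0,-40],"jaw":1}
    - {"turn":[0,0,0],"slide":[0,0,-36],"jaw":1}
    - {"turn":[0,0,0],"slide":[0,0,0],"jaw":1}
    - {"turn":[0,0,-3.6],"slide":[0,0,0],"jaw":1}
    - {"turn":[0,0,0],"slide":[0,0,0],"jaw":1}

```text
time_s: 35.6
ee_pos: [0.5813, 0.3175, 0.1188]
orientation: [-2.284, -2.155, 0.003]
force: [0.1, -0.1, -3.1]
width: 0.0349
```

```bash
python3 g.py .6494 .0116 .12 86.63
```

```text
t 35.6 pos [0.5813 0.3175 0.1188] yawx 86.66 tilt 0.13 F [ 0.1 -0.1 -3.1] w 0.0349
slide mm [-301.4   85.8   -1.1] (z-row [-0.002 -0.001 -1.   ] )
turn [-0.13  0.05  0.03]
```

>>> apply_moves:
  series:
    - {"turn":[0,0,0],"slide":[-38,11,0],"jaw":1}
    - {"turn":[0,0,0],"slide":[-38,11,0],"jaw":1}
    - {"turn":[0,0,0],"slide":[-38,11,0],"jaw":1}
    - {"turn":[0,0,0],"slide":[-38,11,0],"jaw":1}
    - {"turn":[0,0,0],"slide":[-38,11,0],"jaw":1}

```text
time_s: 36.1
ee_pos: [0.6253, 0.1233, 0.1189]
orientation: [-2.287, -2.152, 0.002]
force: [1.4, -0.3, -4.2]
width: 0.0349
```

>>> apply_moves:
  series:
    - {"turn":[0,0,0],"slide":[-38,11,0],"jaw":1}
    - {"turn":[0,0,0],"slide":[-38,11,0],"jaw":1}
    - {"turn":[0,0,0],"slide":[-35,9,0],"jaw":1}
    - {"turn":[0,0,0],"slide":[0,0,0],"jaw":1}
    - {"turn":[0,0,0],"slide":[0,0,0],"jaw":1}

```text
time_s: 36.6
ee_pos: [0.6496, 0.0117, 0.1188]
orientation: [-2.287, -2.151, 0.002]
force: [0.5, 0.7, -3.6]
width: 0.0352
```

```bash
python3 g.py .6494 .0116 .0428 86.63
```

```text
t 36.6 pos [0.6496 0.0117 0.1188] yawx 86.48 tilt 0.12 F [ 0.5  0.7 -3.6] w 0.0352
slide mm [-0.2 -0.1 76. ] (z-row [-0.002  0.001 -1.   ] )
turn [-0.11 -0.03 -0.15]
```

>>> apply_moves:
  series:
    - {"turn":[0,0,0],"slide":[0,0,20],"jaw":1}
    - {"turn":[0,0,0],"slide":[0,0,15],"jaw":1}
    - {"turn":[0,0,0],"slide":[0,0,5],"jaw":1}
    - {"turn":[0,0,0],"slide":[0,0,0],"jaw":1}
    - {"turn":[0,0,0],"slide":[0,0,0],"jaw":1}

```text
time_s: 37.1
ee_pos: [0.6504, 0.0125, 0.0804]
orientation: [2.285, 2.155, 0.001]
force: [1.6, 0.0, -2.9]
width: 0.0351
```

```bash
python3 g.py .6494 .0116 .0428 86.63; python3 ws.py w26
```

```text
t 37.1 pos [0.6504 0.0125 0.0804] yawx 86.64 tilt 0.05 F [ 1.6  0.  -2.9] w 0.0351
slide mm [-0.9 -1.  37.6] (z-row [ 0.001 -0.    -1.   ] )
turn [0.05 0.   0.01]
```

View pics/w26b.png

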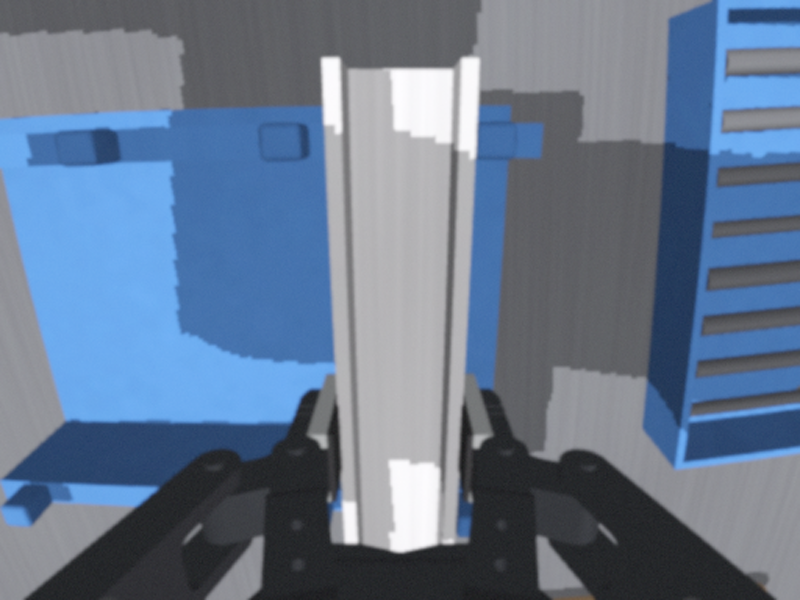

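Aligned between lugs (290 and 500 px). Lower on.

>>> apply_moves:
  series:
    - {"turn":[0,0,0],"slide":[-1,-1,12],"jaw":1}
    - {"turn":[0,0,0],"slide":[0,0,12],"jaw":1}
    - {"turn":[0,0,0],"slide":[0,0,8],"jaw":1}
    - {"turn":[0,0,0],"slide":[0,0,0],"jaw":1}
    - {"turn":[0,0,0],"slide":[0,0,0],"jaw":1}

```text
time_s: 37.65
ee_pos: [0.6491, 0.0112, 0.0476]
orientation: [-2.286, -2.155, 0.0]
force: [-1.1, -0.4, -3.7]
width: 0.0351
```

```bash
python3 g.py .6494 .0116 .0428 86.63
```

```text
t 37.65 pos [0.6491 0.0112 0.0476] yawx 86.62 tilt 0.02 F [-1.1 -0.4 -3.7] w 0.0351
slide mm [0.4 0.3 4.8] (z-row [-0.  0. -1.] )
turn [-0.02 -0.   -0.01]
```

>>> apply_moves:
  series:
    - {"turn":[0,0,0],"slide":[0,0,2],"jaw":1}
    - {"turn":[0,0,0],"slide":[0,0,1],"jaw":1}
    - {"turn":[0,0,0],"slide":[0,0,0],"jaw":1}
    - {"turn":[0,0,0],"slide":[0,0,0],"jaw":1}

```text
time_s: 38.05
ee_pos: [0.6492, 0.0113, 0.0453]
orientation: [2.285, 2.155, 0.001]
force: [-2.0, 0.7, 2.0]
width: 0.0352
```

>>> apply_moves:
  series:
    - {"turn":[0,0,0],"slide":[0,0,0],"jaw":-0.2}
    - {"turn":[0,0,0],"slide":[0,0,0],"jaw":-0.2}
    - {"turn":[0,0,0],"slide":[0,0,0],"jaw":-0.2}
    - {"turn":[0,0,0],"slide":[0,0,-20],"jaw":-0.2}
    - {"turn":[0,0,0],"slide":[0,0,-40],"jaw":-0.2}

```text
time_s: 38.55
ee_pos: [0.6475, 0.0114, 0.1026]
orientation: [-2.282, -2.152, 0.006]
force: [0.5, 0.3, -0.1]
width: 0.0515
```

>>> apply_moves:
  series:
    - {"turn":[0,0,0],"slide":[0,0,-30],"jaw":-0.2}
    - {"turn":[0,0,0],"slide":[0,0,0],"jaw":-0.2}
    - {"turn":[0,0,3.6],"slide":[0,0,0],"jaw":-0.3}
    - {"turn":[0,0,0],"slide":[0,0,0],"jaw":-0.3}

```text
time_s: 38.95
ee_pos: [0.6489, 0.0112, 0.1342]
orientation: [-2.353, -2.081, 0.001]
force: [0.6, 0.4, -0.5]
width: 0.0557
```

```bash
python3 g.py .4064 .3394 .13 83.03; python3 ws.py w27
```

```text
t 38.95 pos [0.6489 0.0112 0.1342] yawx 82.99 tilt 0.04 F [ 0.6  0.4 -0.5] w 0.0557
slide mm [ 296.1 -280.7    4.4] (z-row [-0.001  0.    -1.   ] )
turn [-0.04  0.   -0.04]
```

View pics/w27b.png

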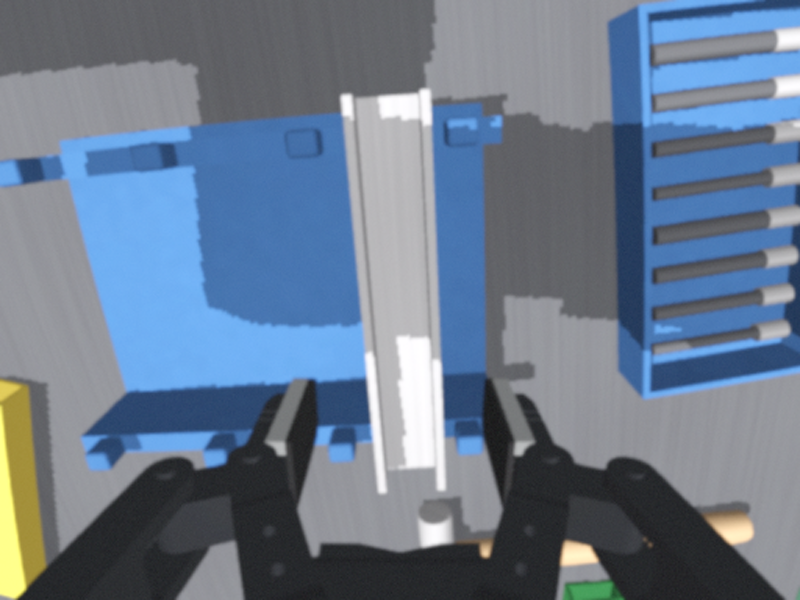

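>>> apply_moves:
  series:
    - {"turn":[0,0,0],"slide":[33,-31,0],"jaw":-0.3}
    - {"turn":[0,0,0],"slide":[33,-31,0],"jaw":-0.3}
    - {"turn":[0,0,0],"slide":[33,-31,0],"jaw":-0.3}
    - {"turn":[0,0,0],"slide":[33,-31,0],"jaw":-0.3}
    - {"turn":[0,0,0],"slide":[33,-31,0],"jaw":-0.3}

```text
time_s: 39.5
ee_pos: [0.5139, 0.1951, 0.1344]
orientation: [-2.351, -2.084, 0.0]
force: [0.3, 0.7, 0.1]
width: 0.0554
```

>>> apply_moves:
  series:
    - {"turn":[0,0,0],"slide":[33,-31,0],"jaw":-0.3}
    - {"turn":[0,0,0],"slide":[33,-31,0],"jaw":-0.3}
    - {"turn":[0,0,0],"slide":[33,-31,0],"jaw":-0.3}
    - {"turn":[0,0,0],"slide":[32,-32,0],"jaw":-0.3}
    - {"turn":[0,0,0],"slide":[0,0,0],"jaw":-0.3}

```text
time_s: 40.0
ee_pos: [0.4038, 0.3422, 0.1345]
orientation: [-2.344, -2.09, 0.001]
force: [0.6, -0.3, 0.6]
width: 0.0558
```

>>> apply_moves:
  series:
    - {"turn":[0,0,0],"slide":[0,0,0],"jaw":-0.3}

```text
time_s: 40.1
ee_pos: [0.4066, 0.3395, 0.1345]
orientation: [2.349, 2.086, -0.001]
force: [0.2, -0.4, -0.2]
width: 0.0554
```

```bash
python3 g.py .4064 .3394 -.0073 83.03
```

```text
t 40.1 pos [0.4066 0.3395 0.1345] yawx 83.20 tilt 0.02 F [ 0.2 -0.4 -0.2] w 0.0554
slide mm [ -0.   -0.2 141.8] (z-row [-0. -0. -1.] )
turn [-0.01  0.02  0.17]
```

>>> apply_moves:
  series:
    - {"turn":[0,0,0],"slide":[0,0,40],"jaw":-0.3}
    - {"turn":[0,0,0],"slide":[0,0,40],"jaw":-0.3}
    - {"turn":[0,0,0],"slide":[0,0,25],"jaw":-0.3}
    - {"turn":[0,0,0],"slide":[0,0,0],"jaw":-0.3}
    - {"turn":[0,0,0],"slide":[0,0,0],"jaw":-0.3}

```text
time_s: 40.6
ee_pos: [0.4081, 0.3385, 0.0304]
orientation: [2.353, 2.081, 0.001]
force: [0.6, 1.0, 0.7]
width: 0.0554
```

```bash
python3 g.py .4064 .3394 -.0073 83.03;python3 ws.py w28
```

```text
t 40.6 pos [0.4081 0.3385 0.0304] yawx 82.97 tilt 0.02 F [0.6 1.  0.7] w 0.0554
slide mm [ 0.6 -1.8 37.7] (z-row [ 0.  0. -1.] )
turn [ 0.02 -0.01 -0.06]
```

View pics/w28b.png

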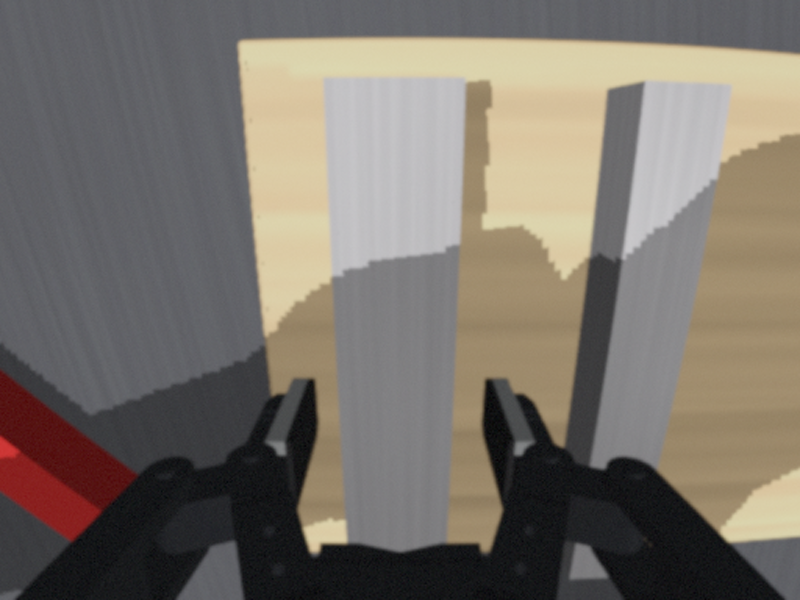

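>>> apply_moves:
  series:
    - {"turn":[0,0,0],"slide":[0,-1,18],"jaw":-0.3}
    - {"turn":[0,0,0],"slide":[0,0,12],"jaw":-0.3}
    - {"turn":[0,0,0],"slide":[0,0,7],"jaw":-0.3}
    - {"turn":[0,0,0],"slide":[0,0,0],"jaw":-0.3}
    - {"turn":[0,0,0],"slide":[0,0,0],"jaw":-0.3}

```text
time_s: 41.15
ee_pos: [0.4065, 0.3393, -0.0067]
orientation: [2.352, 2.082, 0.001]
force: [0.4, 0.5, -0.1]
width: 0.0556
```

```bash
python3 g.py .4064 .3394 -.0073 83.03
```

```text
t 41.15 pos [ 0.4065  0.3393 -0.0067] yawx 83.03 tilt 0.05 F [ 0.4  0.5 -0.1] w 0.0556
slide mm [ 0.1 -0.1  0.6] (z-row [ 0.001  0.    -1.   ] )
turn [ 0.04 -0.03 -0.  ]
```

>>> apply_moves:
  series:
    - {"turn":[0,0,0],"slide":[0,0,0],"jaw":1}
    - {"turn":[0,0,0],"slide":[0,0,0],"jaw":1}
    - {"turn":[0,0,0],"slide":[0,0,0],"jaw":1}
    - {"turn":[0,0,0],"slide":[0,0,-15],"jaw":1}
    - {"turn":[0,0,0],"slide":[0,0,-35],"jaw":1}

```text
time_s: 41.65
ee_pos: [0.404, 0.3381, 0.0407]
orientation: [-2.351, -2.081, 0.011]
force: [0.6, 1.2, -4.9]
width: 0.0427
```

>>> apply_moves:
  series:
    - {"turn":[0,0,0],"slide":[0,0,-40],"jaw":1}
    - {"turn":[0,0,0],"slide":[0,0,-36],"jaw":1}
    - {"turn":[0,0,0],"slide":[0,0,0],"jaw":1}
    - {"turn":[0,0,-3.5],"slide":[0,0,0],"jaw":1}
    - {"turn":[0,0,0],"slide":[0,0,0],"jaw":1}

```text
time_s: 42.15
ee_pos: [0.4052, 0.3387, 0.1172]
orientation: [-2.286, -2.153, 0.004]
force: [0.1, 0.3, -4.8]
width: 0.0428
```

```bash
python3 g.py .5107 .0206 .12 86.52
```

```text
t 42.15 pos [0.4052 0.3387 0.1172] yawx 86.56 tilt 0.17 F [ 0.1  0.3 -4.8] w 0.0428
slide mm [-311.2  124.4   -2.7] (z-row [-0.003 -0.001 -1.   ] )
turn [-0.15  0.09  0.04]
```

>>> apply_moves:
  series:
    - {"turn":[0,0,0],"slide":[-39,16,0],"jaw":1}
    - {"turn":[0,0,0],"slide":[-39,16,0],"jaw":1}
    - {"turn":[0,0,0],"slide":[-39,16,0],"jaw":1}
    - {"turn":[0,0,0],"slide":[-39,16,0],"jaw":1}
    - {"turn":[0,0,0],"slide":[-39,16,0],"jaw":1}

```text
time_s: 42.65
ee_pos: [0.4737, 0.138, 0.1175]
orientation: [-2.288, -2.15, 0.003]
force: [1.0, 0.9, -4.8]
width: 0.0432
```

>>> apply_moves:
  series:
    - {"turn":[0,0,0],"slide":[-39,16,0],"jaw":1}
    - {"turn":[0,0,0],"slide":[-39,15,0],"jaw":1}
    - {"turn":[0,0,0],"slide":[-38,13,0],"jaw":1}
    - {"turn":[0,0,0],"slide":[0,0,0],"jaw":1}
    - {"turn":[0,0,0],"slide":[0,0,0],"jaw":1}

```text
time_s: 43.15
ee_pos: [0.5104, 0.0208, 0.1174]
orientation: [-2.289, -2.148, 0.002]
force: [-0.1, 0.6, -5.4]
width: 0.043
```

>>> apply_moves:
  series:
    - {"turn":[0,0,0],"slide":[0,0,20],"jaw":1}
    - {"turn":[0,0,0],"slide":[0,0,15],"jaw":1}
    - {"turn":[0,0,0],"slide":[0,0,0],"jaw":1}
    - {"turn":[0,0,0],"slide":[0,0,0],"jaw":1}

```text
time_s: 43.55
ee_pos: [0.5108, 0.022, 0.0838]
orientation: [-2.287, -2.153, 0.001]
force: [0.1, -0.6, -4.0]
width: 0.0432
```

```bash
python3 g.py .5107 .0206 .0421 86.52
```

```text
t 43.55 pos [0.5108 0.022  0.0838] yawx 86.56 tilt 0.04 F [ 0.1 -0.6 -4. ] w 0.0432
slide mm [-1.4  0.  41.7] (z-row [-0.001  0.    -1.   ] )
turn [-0.04 -0.01  0.04]
```

>>> apply_moves:
  series:
    - {"turn":[0,0,0],"slide":[-1,0,13],"jaw":1}
    - {"turn":[0,0,0],"slide":[0,0,12],"jaw":1}
    - {"turn":[0,0,0],"slide":[0,0,10],"jaw":1}
    - {"turn":[0,0,0],"slide":[0,0,0],"jaw":1}
    - {"turn":[0,0,0],"slide":[0,0,0],"jaw":1}

```text
time_s: 44.05
ee_pos: [0.5111, 0.0203, 0.049]
orientation: [2.288, 2.153, 0.0]
force: [0.2, -0.9, -5.3]
width: 0.0433
```

```bash
python3 g.py .5107 .0206 .0421 86.52;python3 ws.py w29
```

```text
t 44.05 pos [0.5111 0.0203 0.049 ] yawx 86.53 tilt 0.00 F [ 0.2 -0.9 -5.3] w 0.0433
slide mm [ 0.3 -0.4  6.9] (z-row [ 0.  0. -1.] )
turn [ 0.   -0.    0.01]
```

View pics/w29b.png

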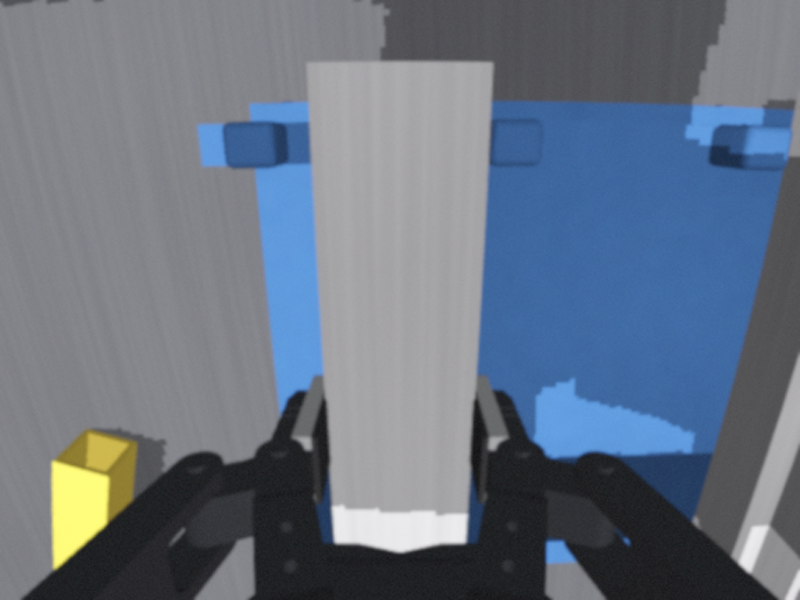

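```bash
python3 - <<'E'
from h import *
import pickle
np.set_printoptions(precision=4,suppress=True)
f=lambda p,a,z:p2w(p,(np.array(a)+.5)/1.5625-.5,z)
for n,lug,tube,zt in(('w10',[(323,147),(467,147)],[(341,147),(459,147)],.080),('w29',[(286,144),(492,142)],[(309.5,143),(491.5,143)],.0855)):
    p=pickle.load(open(n+'.pkl','rb'))
    a=f(p,lug,.078);b=f(p,tube,zt); print(n,'lugs',a[:,0],a[:,0].mean(),'tube',b[:,0],b[:,0].mean(),b[:,1])
E
```

```text
w10 lugs [0.4854 0.5389] 0.5121250278069326 tube [0.4923 0.5357] 0.5140012439905796 [0.1036 0.101 ]
w29 lugs [0.4866 0.5401] 0.5133587459397367 tube [0.4941 0.5386] 0.5163599152783451 [0.1037 0.101 ]
```

```bash
python3 -c "
import cv2
im=cv2.imread('pics/w29.png');cv2.imwrite('pics/w29c.png',cv2.resize(im[30:130,110:370],None,fx=3,fy=3,interpolation=cv2.INTER_CUBIC))
im=cv2.imread('pics/w10.png');cv2.imwrite('pics/w10c.png',cv2.resize(im[50:150,150:350],None,fx=4,fy=4,interpolation=cv2.INTER_CUBIC))"
```

```text
(no output)
```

View pics/w29c.png

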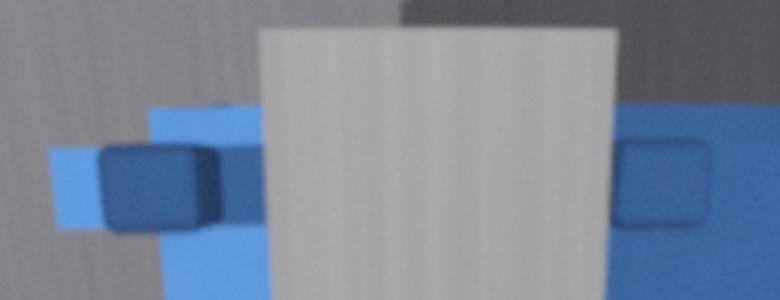

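View pics/w10c.png

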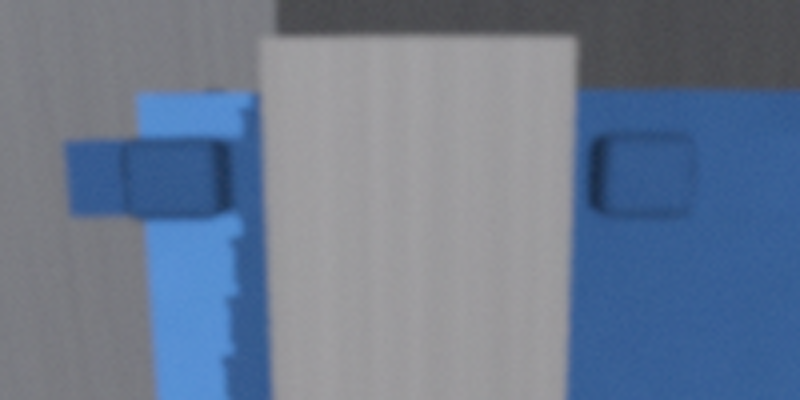

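>>> apply_moves:
  series:
    - {"turn":[0,0,0],"slide":[0,-1.5,2],"jaw":1}
    - {"turn":[0,0,0],"slide":[0,0,2],"jaw":1}
    - {"turn":[0,0,0],"slide":[0,0,0],"jaw":1}
    - {"turn":[0,0,0],"slide":[0,0,0],"jaw":1}

```text
time_s: 44.5
ee_pos: [0.5095, 0.0203, 0.0449]
orientation: [2.288, 2.153, 0.0]
force: [-0.2, -0.1, -5.4]
width: 0.043
```

>>> apply_moves:
  series:
    - {"turn":[0,0,0],"slide":[0,0,1],"jaw":1}
    - {"turn":[0,0,0],"slide":[0,0,0.7],"jaw":1}
    - {"turn":[0,0,0],"slide":[0,0,0],"jaw":1}
    - {"turn":[0,0,0],"slide":[0,0,0],"jaw":1}

```text
time_s: 44.9
ee_pos: [0.5096, 0.0203, 0.0447]
orientation: [2.287, 2.153, 0.0]
force: [-7.1, 0.7, 13.7]
width: 0.0431
```

Seated (force rose). Release and rise.

>>> apply_moves:
  series:
    - {"turn":[0,0,0],"slide":[0,0,0],"jaw":-0.3}
    - {"turn":[0,0,0],"slide":[0,0,0],"jaw":-0.3}
    - {"turn":[0,0,0],"slide":[0,0,0],"jaw":-0.3}
    - {"turn":[0,0,0],"slide":[0,0,-20],"jaw":-0.3}
    - {"turn":[0,0,0],"slide":[0,0,-40],"jaw":-0.3}

```text
time_s: 45.4
ee_pos: [0.508, 0.0205, 0.1017]
orientation: [-2.285, -2.15, 0.005]
force: [0.8, -0.7, -0.4]
width: 0.0557
```

>>> apply_moves:
  series:
    - {"turn":[0,0,0],"slide":[0,0,-30],"jaw":-0.3}
    - {"turn":[0,0,0],"slide":[0,0,0],"jaw":-0.3}
    - {"turn":[0,0,3.5],"slide":[0,0,0],"jaw":0}
    - {"turn":[0,0,0],"slide":[0,0,0],"jaw":0}

```text
time_s: 45.8
ee_pos: [0.5092, 0.0204, 0.1325]
orientation: [-2.353, -2.081, 0.001]
force: [-0.0, 0.1, 0.0]
width: 0.0428
```

```bash
python3 g.py .4958 .3286 .13 83.03; python3 ws.py w30
```

```text
t 45.8 pos [0.5092 0.0204 0.1325] yawx 82.99 tilt 0.04 F [-0.   0.1  0. ] w 0.0428
slide mm [304.3 -51.    2.5] (z-row [-0.001  0.    -1.   ] )
turn [-0.04 -0.   -0.04]
```

View pics/w30b.png

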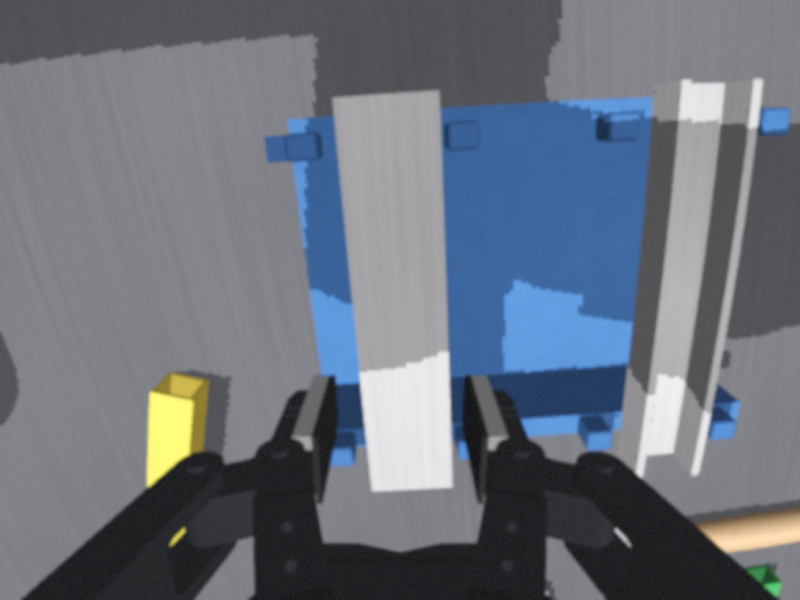

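Flat tube back in its slot. Now the square tube.

>>> apply_moves:
  series:
    - {"turn":[0,0,0],"slide":[38,-6,0],"jaw":0}
    - {"turn":[0,0,0],"slide":[38,-6,0],"jaw":0}
    - {"turn":[0,0,0],"slide":[38,-6,0],"jaw":0}
    - {"turn":[0,0,0],"slide":[38,-6,0],"jaw":0}
    - {"turn":[0,0,0],"slide":[38,-6,0],"jaw":0}

```text
time_s: 46.35
ee_pos: [0.5023, 0.2141, 0.1325]
orientation: [-2.351, -2.084, 0.001]
force: [-0.6, -1.2, 0.9]
width: 0.0429
```

>>> apply_moves:
  series:
    - {"turn":[0,0,0],"slide":[38,-7,0],"jaw":0}
    - {"turn":[0,0,0],"slide":[38,-7,0],"jaw":0}
    - {"turn":[0,0,0],"slide":[38,-7,0],"jaw":0}
    - {"turn":[0,0,0],"slide":[0,0,0],"jaw":0}
    - {"turn":[0,0,0],"slide":[0,0,0],"jaw":0}

```text
time_s: 46.85
ee_pos: [0.4953, 0.3285, 0.1322]
orientation: [-2.35, -2.085, 0.002]
force: [-0.7, -1.7, -0.3]
width: 0.0424
```

>>> apply_moves:
  series:
    - {"turn":[0,0,0],"slide":[0,0,40],"jaw":0}
    - {"turn":[0,0,0],"slide":[0,0,30],"jaw":0}
    - {"turn":[0,0,0],"slide":[0,0,15],"jaw":0}
    - {"turn":[0,0,0],"slide":[0,0,0],"jaw":0}
    - {"turn":[0,0,0],"slide":[0,0,0],"jaw":0}

```text
time_s: 47.35
ee_pos: [0.4963, 0.3275, 0.0487]
orientation: [2.353, 2.081, 0.001]
force: [0.6, 0.6, 0.4]
width: 0.0427
```

```bash
python3 g.py .4958 .3286 -.0028 83.03; python3 ws.py w31
```

```text
t 47.35 pos [0.4963 0.3275 0.0487] yawx 82.98 tilt 0.03 F [0.6 0.6 0.4] w 0.0427
slide mm [ 1.  -0.7 51.5] (z-row [ 0.  0. -1.] )
turn [ 0.02 -0.01 -0.05]
```

View pics/w31b.png

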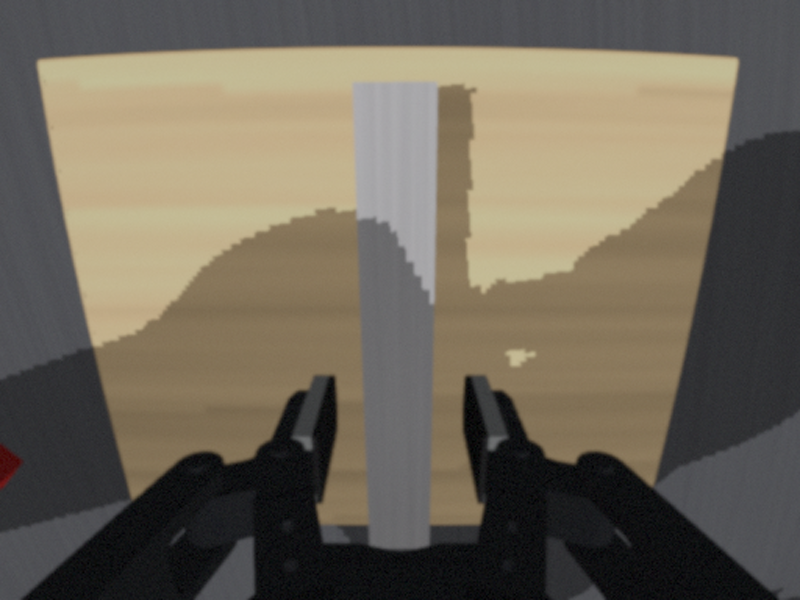

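>>> apply_moves:
  series:
    - {"turn":[0,0,0],"slide":[0.5,-0.5,25],"jaw":0}
    - {"turn":[0,0,0],"slide":[0,0,17],"jaw":0}
    - {"turn":[0,0,0],"slide":[0,0,9],"jaw":0}
    - {"turn":[0,0,0],"slide":[0,0,0],"jaw":0}
    - {"turn":[0,0,0],"slide":[0,0,0],"jaw":0}

```text
time_s: 47.9
ee_pos: [0.496, 0.329, -0.0017]
orientation: [2.352, 2.082, 0.003]
force: [-0.0, -0.5, 0.0]
width: 0.0425
```

```bash
python3 g.py .4958 .3286 -.0028 83.03
```

```text
t 47.9 pos [ 0.496   0.329  -0.0017] yawx 83.02 tilt 0.10 F [-0.  -0.5  0. ] w 0.0425
slide mm [-0.4 -0.2  1.1] (z-row [ 0.002  0.001 -1.   ] )
turn [ 0.09 -0.05 -0.01]
```

>>> apply_moves:
  series:
    - {"turn":[0,0,0],"slide":[0,0,1],"jaw":0}
    - {"turn":[0,0,0],"slide":[0,0,0],"jaw":1}
    - {"turn":[0,0,0],"slide":[0,0,0],"jaw":1}
    - {"turn":[0,0,0],"slide":[0,0,0],"jaw":1}
    - {"turn":[0,0,0],"slide":[0,0,-15],"jaw":1}

```text
time_s: 48.4
ee_pos: [0.494, 0.3283, 0.0099]
orientation: [-2.351, -2.081, 0.006]
force: [-0.5, -0.2, -3.8]
width: 0.0267
```

>>> apply_moves:
  series:
    - {"turn":[0,0,0],"slide":[0,0,-35],"jaw":1}
    - {"turn":[0,0,0],"slide":[0,0,-40],"jaw":1}
    - {"turn":[0,0,0],"slide":[0,0,-40],"jaw":1}
    - {"turn":[0,0,-3.6],"slide":[0,0,0],"jaw":1}
    - {"turn":[0,0,0],"slide":[0,0,0],"jaw":1}

```text
time_s: 48.9
ee_pos: [0.4953, 0.3289, 0.1274]
orientation: [2.285, 2.156, 0.002]
force: [0.1, 0.1, -3.9]
width: 0.0271
```

```bash
python3 g.py .579 .0142 .125 86.63
```

```text
t 48.9 pos [0.4953 0.3289 0.1274] yawx 86.67 tilt 0.08 F [ 0.1  0.1 -3.9] w 0.0271
slide mm [-309.3  101.8    2.3] (z-row [ 0.001  0.001 -1.   ] )
turn [ 0.07 -0.04  0.04]
```

>>> apply_moves:
  series:
    - {"turn":[0,0,0],"slide":[-39,13,0],"jaw":1}
    - {"turn":[0,0,0],"slide":[-39,13,0],"jaw":1}
    - {"turn":[0,0,0],"slide":[-39,13,0],"jaw":1}
    - {"turn":[0,0,0],"slide":[-39,13,0],"jaw":1}
    - {"turn":[0,0,0],"slide":[-39,13,0],"jaw":1}

```text
time_s: 49.4
ee_pos: [0.5481, 0.1287, 0.1252]
orientation: [-2.286, -2.152, 0.003]
force: [1.0, 0.5, -3.4]
width: 0.0267
```

>>> apply_moves:
  series:
    - {"turn":[0,0,0],"slide":[-39,13,0],"jaw":1}
    - {"turn":[0,0,0],"slide":[-38,12,0],"jaw":1}
    - {"turn":[0,0,0],"slide":[-37,12,0],"jaw":1}
    - {"turn":[0,0,0],"slide":[0,0,0],"jaw":1}
    - {"turn":[0,0,0],"slide":[0,0,0],"jaw":1}

```text
time_s: 49.9
ee_pos: [0.5783, 0.0138, 0.1251]
orientation: [-2.287, -2.15, 0.002]
force: [0.1, 1.0, -4.3]
width: 0.0268
```

>>> apply_moves:
  series:
    - {"turn":[0,0,0],"slide":[0,0,20],"jaw":1}
    - {"turn":[0,0,0],"slide":[0,0,15],"jaw":1}
    - {"turn":[0,0,0],"slide":[0,0,0],"jaw":1}
    - {"turn":[0,0,0],"slide":[0,0,0],"jaw":1}

```text
time_s: 50.3
ee_pos: [0.5788, 0.0152, 0.0913]
orientation: [-2.285, -2.155, 0.0]
force: [0.2, 0.1, -3.5]
width: 0.0275
```

```bash
python3 g.py .579 .0142 .0476 86.63; python3 ws.py w32
```

```text
t 50.3 pos [0.5788 0.0152 0.0913] yawx 86.66 tilt 0.04 F [ 0.2  0.1 -3.5] w 0.0275
slide mm [-1.   0.3 43.7] (z-row [-0.001  0.    -1.   ] )
turn [-0.04 -0.01  0.03]
```

View pics/w32b.png

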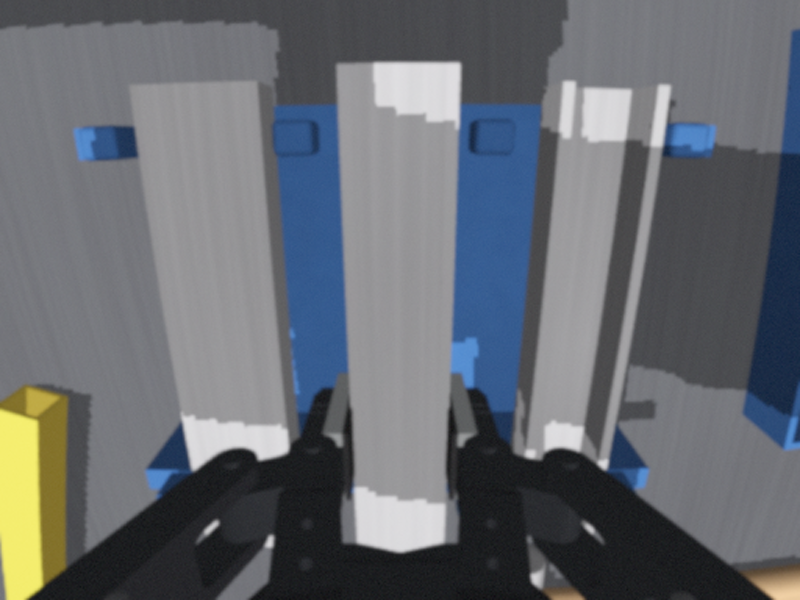

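>>> apply_moves:
  series:
    - {"turn":[0,0,0],"slide":[-1,0,15],"jaw":1}
    - {"turn":[0,0,0],"slide":[0,0,13],"jaw":1}
    - {"turn":[0,0,0],"slide":[0,0,8],"jaw":1}
    - {"turn":[0,0,0],"slide":[0,0,0],"jaw":1}
    - {"turn":[0,0,0],"slide":[0,0,0],"jaw":1}

```text
time_s: 50.85
ee_pos: [0.5791, 0.0134, 0.0554]
orientation: [2.286, 2.155, 0.0]
force: [-0.2, -0.1, -3.3]
width: 0.0272
```

```bash
python3 g.py .579 .0142 .0476 86.63
```

```text
t 50.85 pos [0.5791 0.0134 0.0554] yawx 86.63 tilt 0.02 F [-0.2 -0.1 -3.3] w 0.0272
slide mm [ 0.8 -0.2  7.8] (z-row [ 0. -0. -1.] )
turn [ 0.02  0.   -0.  ]
```

>>> apply_moves:
  series:
    - {"turn":[0,0,0],"slide":[0,0,4],"jaw":1}
    - {"turn":[0,0,0],"slide":[0,0,2],"jaw":1}
    - {"turn":[0,0,0],"slide":[0,0,0],"jaw":1}
    - {"turn":[0,0,0],"slide":[0,0,0],"jaw":1}

```text
time_s: 51.25
ee_pos: [0.5789, 0.0133, 0.0492]
orientation: [2.286, 2.155, 0.0]
force: [0.1, -1.2, -3.0]
width: 0.0267
```

>>> apply_moves:
  series:
    - {"turn":[0,0,0],"slide":[0,0,1],"jaw":1}
    - {"turn":[0,0,0],"slide":[0,0,0.5],"jaw":1}
    - {"turn":[0,0,0],"slide":[0,0,0],"jaw":1}
    - {"turn":[0,0,0],"slide":[0,0,0],"jaw":1}

```text
time_s: 51.65
ee_pos: [0.579, 0.0133, 0.0479]
orientation: [2.286, 2.155, 0.0]
force: [-1.4, 0.4, 1.9]
width: 0.027
```

Seated; release, rise straight and check.

>>> apply_moves:
  series:
    - {"turn":[0,0,0],"slide":[0,0,0],"jaw":0}
    - {"turn":[0,0,0],"slide":[0,0,0],"jaw":0}
    - {"turn":[0,0,0],"slide":[0,0,0],"jaw":0}
    - {"turn":[0,0,0],"slide":[0,0,-20],"jaw":0}
    - {"turn":[0,0,0],"slide":[0,0,-40],"jaw":0}

```text
time_s: 52.15
ee_pos: [0.5774, 0.0135, 0.1058]
orientation: [-2.283, -2.152, 0.005]
force: [-0.7, -0.3, 0.4]
width: 0.0427
```

>>> apply_moves:
  series:
    - {"turn":[0,0,0],"slide":[0,0,-50],"jaw":0}
    - {"turn":[0,0,0],"slide":[0,0,-50],"jaw":0}
    - {"turn":[0,0,0],"slide":[0,0,-42],"jaw":0}
    - {"turn":[0,0,0],"slide":[0,0,0],"jaw":0}
    - {"turn":[0,0,0],"slide":[0,0,0],"jaw":0}

```text
time_s: 52.65
ee_pos: [0.579, 0.0134, 0.2499]
orientation: [2.285, 2.154, 0.001]
force: [0.0, -0.4, -0.3]
width: 0.0429
```

```bash
python3 g.py .579 .0142 .25 86.63; python3 ws.py w33; python3 snap.py scene:s33
```

```text
t 52.65 pos [0.579  0.0134 0.2499] yawx 86.63 tilt 0.07 F [ 0.  -0.4 -0.3] w 0.0429
slide mm [ 0.8 -0.  -0.1] (z-row [ 0.001 -0.    -1.   ] )
turn [ 0.07  0.01 -0.  ]
```

View pics/w33b.png

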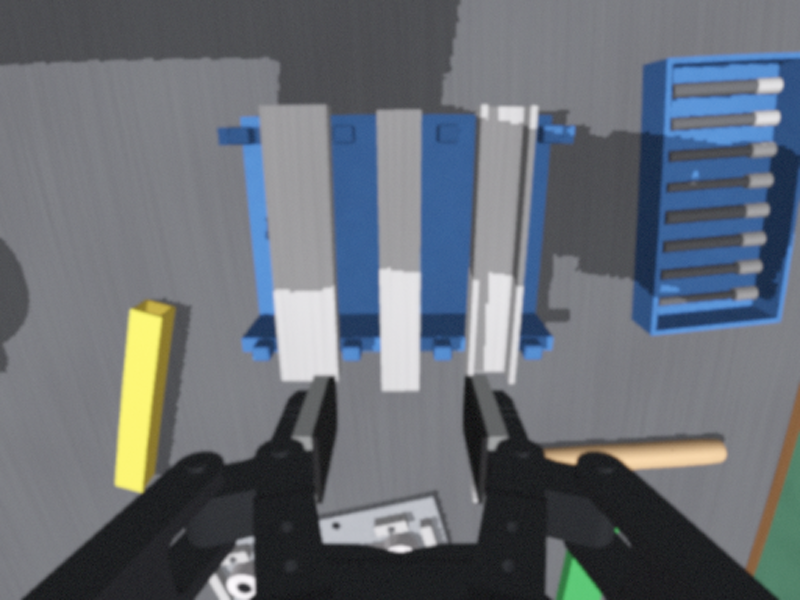

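View pics/s33.png

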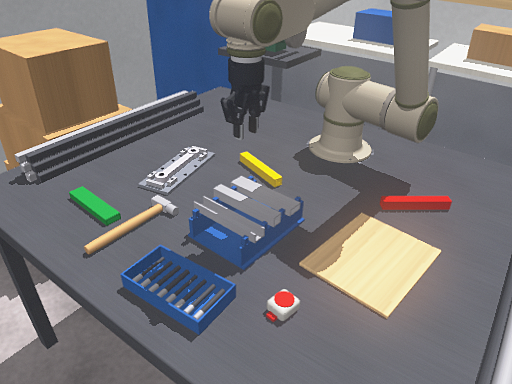

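```bash
python3 - <<'E'
from h import *
import pickle
p=pickle.load(open('w33.pkl','rb'))
np.set_printoptions(precision=4,suppress=True)
def f(n,pts,z,o):
    w=p2w(p,(np.array(pts)+.5)/1.5625-.5,z); d2=(w[2]+w[3]-w[0]-w[1])
    print(n,w.mean(0)[:2],'vs start',o,'ang',np.degrees(np.arctan2(d2[1],d2[0])))
f('flat',[(260,104),(328,104),(338,381),(280,381)],.08,(.5093,.0209))
f('sq',[(377,109),(421,109),(420,390),(381,390)],.088,(.5782,.0141))
f('ch',[(482,105),(539,106),(515,383),(470,375)],.084,(.6486,.0123))
from station import env
t0=env.get_obs()['time_s']; print(t0)
E
```

```text
flat [0.5103 0.0206] vs start (0.5093, 0.0209) ang -93.94203251430889
sq [0.5797 0.013 ] vs start (0.5782, 0.0141) ang -93.01270661602915
ch [0.6511 0.0138] vs start (0.6486, 0.0123) ang -93.19811011356687
52.75
```

```bash
python3 -c "
from station import env
print(env.finish_job())"
```

```text
the job is handed in; nothing more can be done
None
```

I carried out the whole sequence and handed the job in at 52.8 s of the 134 s allowed. No verdict came back. I set the square tube, flat tube and channel side by side on the board and seated the link bar in the jig nest. Then I put each length back in its own slot: flat tube near, square tube middle, channel far.

**Last checks**
- **Lengths:** by wrist camera, each is within about 3 mm of where it started and about 93 to 94° along the slots, as at the start.
- **Link bar:** measured right after it was let go, it was about 1 mm from the nest centre and 0.2° off its line. I did not measure it again at the end, but the last pictures show it still in the nest.
- **Rest of the scene:** the tape measure and hammer look untouched in the last pictures, though I did not measure them. The gripper was 0.25 m up and clear when I handed in.

**What failed or disagreed**
- **First grasp:** it closed on nothing above the square tube. The fingertips sit about 13 to 20 mm behind the reported TCP, not 22 mm ahead as the description says. I measured this in the scene camera and set the later grasps by it.
- **Second regrasp:** the first grip on the flat tube was too shallow, so I took it again about 10 mm deeper.
- **Flat tube placing:** it met its seat with about 19 N of change in force, the firmest contact of the run and well under the limits.

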